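# Lean the soundboard on the drying rest and start the lamp timer

### The job

Take the soundboard panel out of the rack and lean it gently on the drying rest: short edge down on the ledge, tucked in against the foot of the back board and square to it, the panel eased back until it lies on the sloping back board, and only then let go, never letting it drop or topple back. Once it lies there by itself, turn the spring key on the lamp timer clockwise to its stop, hold it there a moment and let it spring back; leave the cylinder, the comb and the screwdriver where they are.

Things in the scene. Friction and masses are not known exactly. Their poses are not given: they have to be found in the camera images.
- panel: the soundboard: a plain pale wooden slab, 10 mm thick (its x), 120 mm wide (its y), 170 mm tall (its z), about 0.15 kg, with a flat dark round rosette drawn on both faces; both faces and both side edges are alike. Origin: centre of its bottom short edge. At the start it stands upright in the rack.
- rack: fixed wooden block 80 x 160 mm with an upright slot running along its y; the slot is 13 mm wide, 35 mm deep and open at both ends, its floor is 12 mm above the table and its top 47 mm. Origin: centre of its underside. The panel stands in the slot, up to 12 mm off the middle.
- rest: fixed dark wooden drying rest, 135 mm deep (its x, -90 to +45) and 190 mm wide (its y), base 20 mm high. Its x points from the back board out over the ledge, away from the robot. The ledge is the base's flat top from x = 0 to 35 mm, ending in a lip 8 mm high. Origin: on the table under the hinge line, mid-width.
- ledge (a point): middle of the hinge line, 20 mm above the table, axes as the rest. Here the back board (165 mm wide, from 5 to 102 mm up its slope, 10 mm thick) is hinged; its front face passes through this line and leans to -x, towards the robot. Its slope is set anew each time, 20 to 39 degrees from vertical, stiff, and not reported: look or feel for it.
- timer: fixed grey lamp timer box, 120 x 100 mm, 60 mm high, with the black spring key on its top. Origin: centre of its underside.
- key_grip (a point): on the key's upright axis, 86 mm above the table, at the height to grip. The key's bar is 60 mm long (this point's x), 14 mm thick (its y) and 30 mm high (69 to 99 mm above the table), on a disc 40 mm across; along the box's x when at rest.
- key (a joint): angle of the key in rad: 0 at rest, grows clockwise seen from above, stop at 1.2; a spring of 0.03 N m at rest rising to 0.15 N m at the stop brings it back when let go
- cylinder: bystander: brass pinned cylinder, 44 mm thick, 160 mm long (190 with its arbor, along its y), on two wooden blocks, 58 mm high, 0.9 kg, loose. Origin: centre of its underside.
- comb: bystander: steel tuning comb, 70 x 130 x 8 mm, lying flat, loose. Origin: centre of its underside.
- screwdriver: bystander: boxwood-handled screwdriver, 190 mm long (its x), about 30 mm high, loose. Origin: on its underside.
- cheeks: the two low wooden cheeks fixed on the rest at y = +-90 mm (x -85 to -15), 65 mm high, that carry the hinged back board; its contact counts as theirs. Same origin and axes as the rest: they do not show the board's slope.
Things that resemble listed ones, but are neither listed nor needed, are in the scene too. Several things have the shape of the panel; the one meant has the colours described above. There is more than one size of the timer; the one meant has the size given above.

How it is judged (in metres and radians):
On the way, in this order (a step that is already met when the one before it is completed fails the run):
1. while still gripped (over 5 N), the panel's foot is on the ledge and the panel lies against the back board (contact force between the fingers and panel above 5 N and angle between panel's own z axis and vertical between 0.31 and 0.75 rad and x of panel in the frame of ledge between -0.002 and 0.013 m and y of panel in the frame of ledge between -0.025 and 0.025 m and z of panel in the frame of ledge between -0.002 and 0.007 m and angle between the y axis of panel and the y axis of ledge, either way round below 0.1 rad and contact force between panel and cheeks above 0.1 N), for 0.1 s.
2. the panel is let go and lies still on the rest (contact force between the fingers and panel below 0.05 N and linear speed of panel below 0.02 m/s and angle between panel's own z axis and vertical between 0.31 and 0.75 rad and x of panel in the frame of ledge between -0.002 and 0.013 m and y of panel in the frame of ledge between -0.025 and 0.025 m and z of panel in the frame of ledge between -0.002 and 0.007 m and angle between the y axis of panel and the y axis of ledge, either way round below 0.1 rad and contact force between panel and cheeks above 0.1 N), for 0.2 s.
3. the key is held at its stop while the panel leans on the rest (value of joint key above 1.1 rad and angle between panel's own z axis and vertical between 0.31 and 0.75 rad and x of panel in the frame of ledge between -0.002 and 0.013 m and y of panel in the frame of ledge between -0.025 and 0.025 m and z of panel in the frame of ledge between -0.002 and 0.007 m and angle between the y axis of panel and the y axis of ledge, either way round below 0.1 rad), for 0.2 s.
At the end, for the whole second after the job is handed in: Panel at rest, let go, leaning 18 to 43 deg on the rest; middle of its bottom edge -2 to +13 mm from the hinge line, at most 7 mm above the ledge, within 25 mm of mid-width, square within 0.1 rad; timer key sprung back to within 0.1 rad (angle between panel's own z axis and vertical between 0.31 and 0.75 rad and x of panel in the frame of ledge between -0.002 and 0.013 m and y of panel in the frame of ledge between -0.025 and 0.025 m and z of panel in the frame of ledge between -0.002 and 0.007 m and angle between the y axis of panel and the y axis of ledge, either way round below 0.1 rad and linear speed of panel below 0.01 m/s and value of joint key below 0.1 rad and contact force between panel and cheeks above 0.1 N); the robot touches nothing.
It fails at once if the panel is let fall or topple (turning faster than 2 rad/s or moving faster than 0.3 m/s while not held) (contact force between the fingers and panel below 0.05 N and (angular speed of panel above 2 rad/s or linear speed of panel above 0.3 m/s)).
It fails at once if the panel is pressed on the rest with more than 40 N (contact force between panel and rest above 40 N).
It fails at once if the cylinder, comb or screwdriver is moved more than 20 mm (distance of any of cylinder, comb, screwdriver from where it was at the start of the episode above 0.02 m).
It also fails if it takes over 61 s, if anything falls off the work surface, if the arm or the gripper's body presses on something with over 40 N, if the wrist force passes 120 N, or if a joint passes its speed limit or range.

### The arm

A 6-joint arm with a two-finger parallel gripper is mounted at the origin on the work surface. World frame = base frame: x ahead of the robot, y to its left, z up, the work surface at z = 0. Lengths are in mm, angles in rad, forces in N, time in s.
With the tool pointing down it reaches from about 250 to 775 mm from the base axis. Payload 4 kg.
Tool frame: the origin (TCP) lies on the centre line of the jaws, within the pads' length; the fingertips stand 11 mm ahead of it and the grasp point (between the pads) lies 8 mm behind it; z points along the fingers, y is the line along which they close (so a half turn about z gives the same grasp; the last joint's range is limited). The gripper opens to 85 mm and grips with 20 to 120 N. Pads are 22 mm wide; open, the fingers measure 114 mm over their backs; the gripper's body (76 mm by 85 mm) begins 54 mm behind the grasp point. The pads swing forward as they close: fully open they stand 13 mm farther back than shut.
Start: joints at [-1.37, 0.087, 1.371, -0, 1.684, -0.103], TCP at [164.528, -524.83, 242.341] pointing down, gripper open.
Joint ranges: [-3.1, 3.1], [-0.76, 2.03], [0.27, 2.55], [-1.08, 4.22], [0.17, 2.65], [-2.57, 2.57]. Speed limits (rad/s): [2.79, 2.79, 3.14, 3.14, 3.14, 3.14].

### API

Orientations are given as a rotation vector (axis times angle).
In Python, from bench import r gives the robot as it stands.
- The arm moves only by the tool carry_out, never from a script. Its argument "steps" is a list of rows, each a list of 2 entries, a list of its own where there are three numbers: the shift along the tool's x, y, z normalised to -1 to 1, where 1 is 7.5 cm, then the turn, a rotation vector about the tool's x, y, z normalised to -1 to 1, where 1 is 4 degrees. In form: [[[x, y, z], [wx, wy, wz]], ...]. A call has 1 to 5 rows; each row shifts and turns the commanded pose from where the row before left it, along the tool's axes as they then stand; what a row does not reach is not made up. A row lasts 1/10 s, in which the tool goes at most 50 mm and 8.59 degrees, less where a joint would pass 70% of its speed; a pose out of reach is approached as far as the arm can. A call with a number of a shift or a turn outside -1 to 1 is refused whole. A call with a gripper value outside its range is refused whole. "gripper" is the opening, from 0 (shut) to 1 (fully open), set as the call begins (left out, the last holds). The fingers move at their own pace and stop on an object; "force" is the grip in N (left out, the last holds). Time passes only in rows, so rows that do not move let the fingers close. It gives the time, the measured TCP pose, the force, the opening and the grip force at its end, in the units of the state.
- r.read_state(): the state, without advancing time (a new reading comes with each control period).
- r.snapshot(name): name is "scene" or "side" or "wrist"; returns a dict with "frame" (384x512x3 uint8, blue, green, red), "K" (3x3 intrinsics, pixels), "T" (4x4, takes a point from camera to world coordinates); the wrist camera has in their place "tool_from_camera" (4x4, takes a point from camera to tool coordinates, whose origin is the TCP and whose axes are the flange's). Camera axes: x right, y down, z forward; pixel columns grow to the right and rows downward; lengths in mm; the calibration is good to about 2 mm. A picture is of the moment at which its call begins: read the wrist's pose just before it. There is no depth.
- r.job_done(): hands the job in; it is judged then, once.
The state is a dict: "t": time; "q": joint angles; "qd": joint speeds; "effort": joint torques, N m; "ee_pos": TCP position; "orientation": TCP orientation; "force": force on the tool from outside, world axes, zero at the start; "ft_torque": the same for the moment, N m; "width": finger opening in mm; "grip_force": force on a finger pad.
Only numpy, scipy, OpenCV 4.12 (cv2) and the standard library are available. Lean on these libraries where they do the work, as an engineer would, in place of code of your own. Each camera call takes 0.05 s, during which the arm holds its last target. There are 200 camera calls.

## Working session

There is one attempt and no reset: what is moved stays moved. The work goes in short steps, Python scripts to look and compute and a tool call to move; the robot and the scene stay as the last step left them, time stands still between calls to the robot, and variables do not carry over. Pictures are saved under pics/ and viewed, at most 10 in all, crops included, and the job is handed in when it is done.

Besides the shell and the picture viewer there is one more tool, called in YAML: its name, and indented under it one key for each argument. carry_out: Moves the arm, as the interface text tells. Its arguments: {"type":"object","properties":{"steps":{"type":"array","items":{"type":"array"}},"gripper":{"type":"number"},"force":{"type":"number"}},"required":["steps"]}

```bash
mkdir -p pics; ls; python3 - <<'E'
from bench import r
import cv2,numpy as np
np.set_printoptions(precision=4,suppress=True)
s=r.read_state();print(s)
for n in("scene","side"):
    d=r.snapshot(n);cv2.imwrite(f"pics/{n}0.png",d["frame"]);print(n,d["K"],d["T"]);np.savez(f"{n}.npz",K=d["K"],T=d["T"],f=d["frame"])
d=r.snapshot("wrist");print(d["K"],d["tool_from_camera"]);cv2.imwrite("pics/wrist0.png",d["frame"])
E
```

```text
pics
{'t': 0.0, 'q': array([-1.3701,  0.088 ,  1.3722,  0.    ,  1.6836, -0.1031]), 'qd': array([ 0.0015, -0.0007,  0.0015,  0.0002, -0.0004,  0.0018]), 'effort': array([ -0.0003, -35.1868, -31.3269,  -0.0001,   0.0109,   0.    ]), 'ee_pos': array([ 164.4472, -524.3611,  241.1523]), 'orientation': array([-3.1033, -0.475 ,  0.0001]), 'force': array([-0.4163, -0.2375, -0.3597]), 'ft_torque': array([-0.0214,  0.0008, -0.0413]), 'grip_force': 0.0, 'width': 85.61680332652382}
scene [[381.5212   0.     252.3973]
 [  0.     381.5212 194.9662]
 [  0.       0.       1.    ]] [[   0.8022    0.342    -0.4894 1081.9333]
 [   0.5969   -0.4389    0.6716 -719.3384]
 [   0.0148   -0.8309   -0.5562  689.8926]
 [   0.        0.        0.        1.    ]]
side [[498.5054   0.     253.5114]
 [  0.     498.5054 192.1787]
 [  0.       0.       1.    ]] [[   0.9979   -0.0582    0.0288  500.7249]
 [  -0.0632   -0.7667    0.6389 -904.6312]
 [  -0.0151   -0.6394   -0.7687 1196.0356]
 [   0.        0.        0.        1.    ]]
[[279.4358   0.     256.7768]
 [  0.     279.4358 196.7061]
 [  0.       0.       1.    ]] [[  -0.0003   -0.9599   -0.2803   70.0654]
 [   1.       -0.0003   -0.0002   -0.0782]
 [   0.0001   -0.2803    0.9599 -130.346 ]
 [   0.        0.        0.        1.    ]]
```

```bash
python3 - <<'E'
import cv2
for n in("scene","side"):
    f=cv2.imread(f"pics/{n}0.png");f=cv2.resize(f,(800,600),interpolation=cv2.INTER_CUBIC);cv2.imwrite(f"pics/{n}0b.png",f)
E
```

```text
(no output)
```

View pics/scene0b.png

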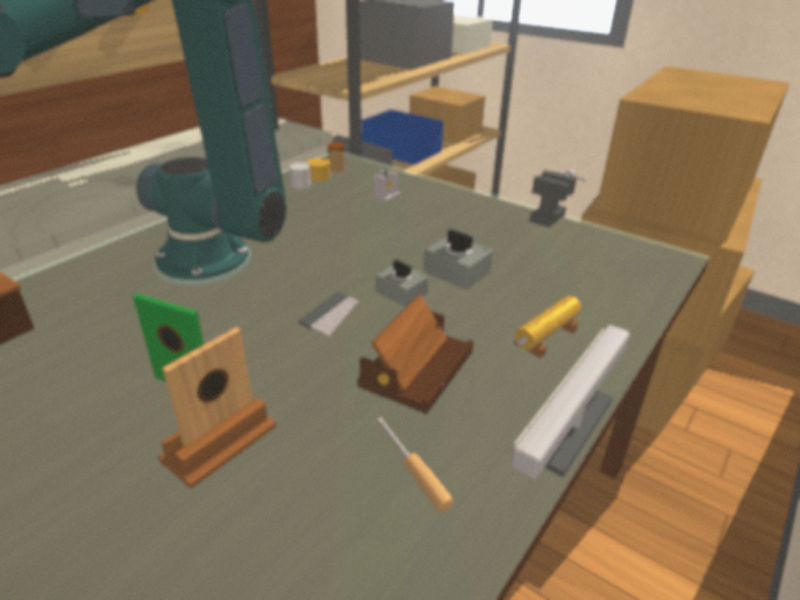

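View pics/side0b.png

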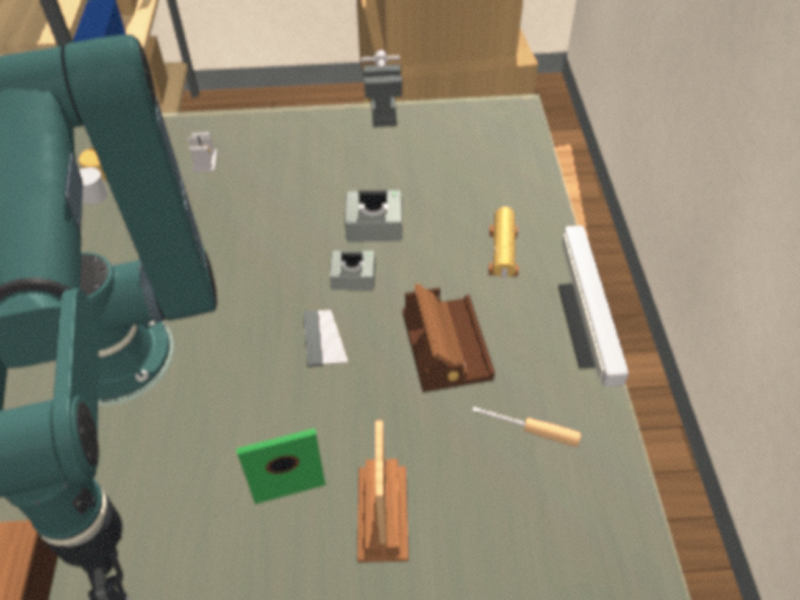

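The scene view (800x600 px) shows the pale panel in its rack at (210,390), the rest at (415,355), the two timers at (400,280) and (458,258), and the screwdriver, comb and cylinder standing clear. In the side view the same things are at rack (383,510), rest (450,340), and timers (353,268) and (373,213). Next I'll make zoomed crops to measure corners.

```bash
cat > h.py <<'E'
import cv2,numpy as np
from scipy.spatial.transform import Rotation as R
def zoom(f,x0,y0,w,h,W=395,H=600):
    s=min(W/w,H/h);c=cv2.resize(f[y0:y0+h,x0:x0+w],None,fx=s,fy=s,interpolation=cv2.INTER_CUBIC)
    for x in range((x0+9)//10*10,x0+w,10):
        i=int((x+.5-x0)*s);cv2.line(c,(i,0),(i,5 if x%50 else 12),(255,255,255),1);cv2.putText(c,str(x),(i-10,20),0,.33,(0,255,255),1)
    for y in range((y0+9)//10*10,y0+h,10):
        i=int((y+.5-y0)*s);cv2.line(c,(0,i),(5,i),(255,255,255),1);cv2.putText(c,str(y),(6,i+4),0,.33,(0,255,255),1)
    o=np.zeros((H,W,3),np.uint8);o[:c.shape[0],:c.shape[1]]=c[:H,:W];return o
def cam(n):
    d=np.load(f"{n}.npz");return d["K"],d["T"],d["f"]
def proj(n,P):
    K,T,_=cam(n);p=(np.asarray(P,float)-T[:3,3])@T[:3,:3];p=p@K.T;return p[:,:2]/p[:,2:]
E
python3 - <<'E'
from h import *
s=cam("scene")[2];d=cam("side")[2]
cv2.imwrite("pics/rack.png",np.hstack([zoom(s,98,205,84,110),zoom(d,220,260,50,104)]))
cv2.imwrite("pics/rest.png",np.hstack([zoom(s,224,185,84,80),zoom(d,252,175,70,80)]))
cv2.imwrite("pics/timer.png",np.hstack([zoom(s,236,140,84,62),zoom(d,205,115,60,76)]))
E
```

```text
(no output)
```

View pics/rack.png

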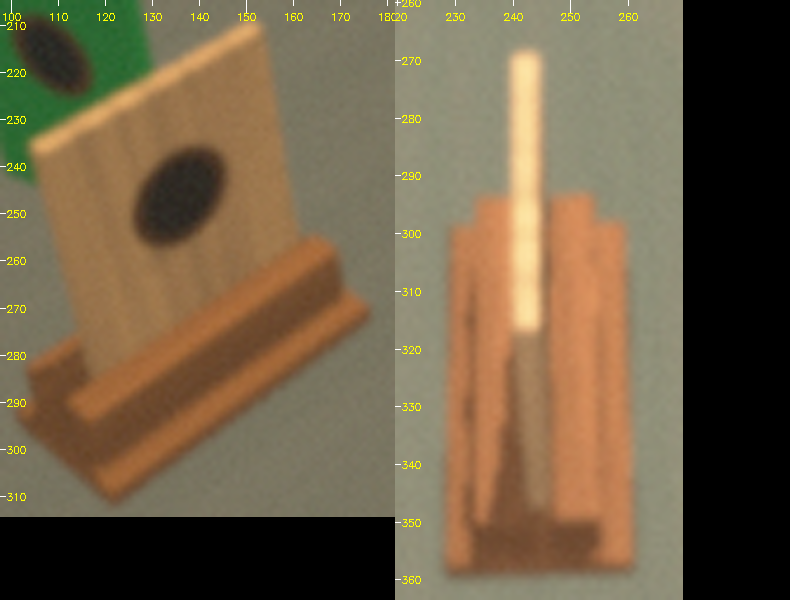

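View pics/rest.png

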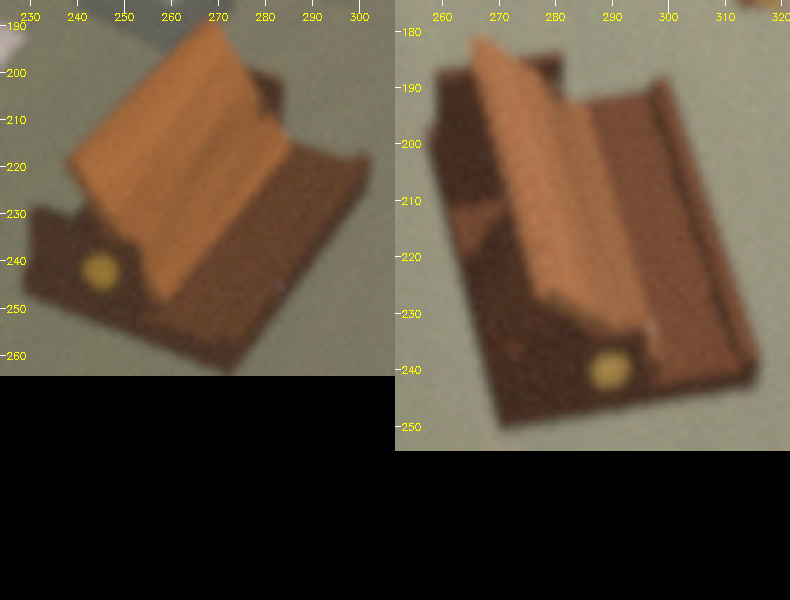

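View pics/timer.png

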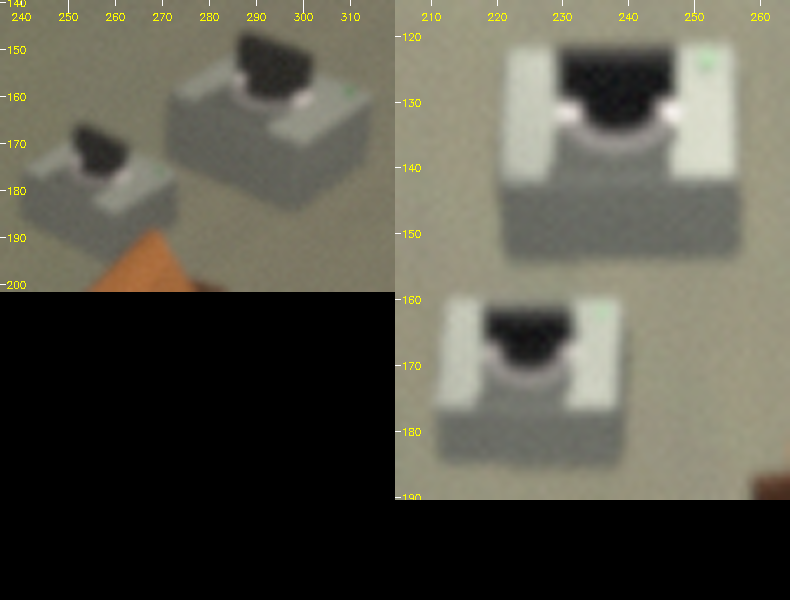

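The crops (native pixels) show:
- **Panel:** its top runs from (105,238) to (154,213) in scene and from (243,268) to (243,317) in side.
- **Rest:** the corners are sharp, and the board's top edge runs from (239,218) to (269,189) in scene.
- **Timers:** both are square to the world. The large one's near top edge runs from (221,142) to (256,142) in side.

Next I'll fit poses to these corners.

```bash
cat > fit.py <<'E'
from h import *
from scipy.optimize import least_squares
np.set_printoptions(precision=3,suppress=True)
def fit(obs,model,p0,name):
    def res(p):
        return np.concatenate([(proj(c,[model(p,k)])[0]-uv) for c,k,uv in obs])
    s=least_squares(res,p0,loss="soft_l1",x_scale=np.maximum(np.abs(p0),.1));print(name,s.x,"rms",np.sqrt(np.mean(s.fun**2)));
    print(np.round(res(s.x).reshape(-1,2),1).tolist());return s.x
def pl(p,k):
    x,y,a=p[:3];c,s=np.cos(a),np.sin(a);return [x+c*k[0]-s*k[1],y+s*k[0]+c*k[1],k[2]]
S,D="scene","side"
# panel with lean p[3] about y
def panel(p,k):
    b=R.from_euler("zy",[p[2],p[3]]).apply([k[0],k[1],k[2]]);return [p[0]+b[0],p[1]+b[1],12+b[2]]
fit([(S,(5,-60,170),(105,238)),(S,(5,60,170),(154,213)),(D,(-5,60,170),(239.5,268.5)),(D,(5,60,170),(245,268.5)),
 (D,(-5,-60,170),(240.3,317)),(D,(5,-60,170),(245.5,317)),(D,(-5,-60,0),(242.5,349)),(D,(5,-60,0),(247.3,349))],panel,[480,-350,0,0],"panel")
fit([(S,(40,-80,0),(121.5,311)),(S,(-40,-80,0),(101,293.5)),(D,(-40,-80,0),(228.5,359)),(D,(40,-80,0),(260.7,358.5))],lambda p,k:pl(p,k),[480,-350,0],"rack")
def rest(p,k):
    if len(k)==3:return pl(p,k)
    u,y,t,_=k;th=p[3];return pl(p,[-u*np.sin(th)-t*np.cos(th),y,20+u*np.cos(th)-t*np.sin(th)])
for tt in(0,10):
  fit([(D,(-90,-95,0),(270.5,250)),(D,(45,-95,0),(314.5,243)),(D,(45,-95,28),(316,238)),(D,(45,95,28),(299.7,188)),
  (S,(45,-95,0),(273,264)),(S,(-90,-95,0),(229,247)),(S,(45,95,28),(302,218)),
  (S,(5,-82.5,0,0),(257.5,249)),(S,(5,82.5,0,0),(285.5,216)),(D,(5,-82.5,0,0),(296,233)),
  (S,(102,-82.5,0,0),(239,218)),(S,(102,82.5,0,0),(269,189)),(D,(102,-82.5,tt,0),(276,226.5)),(D,(102,82.5,tt,0),(265.5,181))],rest,[600,-100,.2,.5],f"rest{tt}")
def timer(p,k):return pl(p,[k[0]*p[3]*60,k[1]*p[3]*50,k[2]*60*p[3]])
fit([(D,(-1,-1,1),(221.5,142)),(D,(1,-1,1),(256.5,142)),(D,(-1,-1,0),(222,154)),(D,(1,-1,0),(256.7,154)),(D,(-1,1,1),(222.5,122)),(D,(1,1,1),(256.5,121.5)),
 (S,(-1,-1,1),(271.5,159.5)),(S,(1,-1,1),(299,170)),(S,(1,1,1),(314.5,160)),(S,(1,-1,0),(299,185)),(S,(-1,-1,0),(271.5,173.5))],timer,[480,200,0,1],"bigtimer")
fit([(D,(-1,-1,1),(211.5,176.5)),(D,(1,-1,1),(238.8,176.5)),(D,(-1,-1,0),(211.5,185)),(D,(1,-1,0),(238.8,185)),(D,(-1,1,1),(212.5,160)),(D,(1,1,1),(238.5,160))],timer,[480,100,0,.8],"smalltimer")
E
python3 fit.py
```

```text
panel [ 495.502 -355.722   -0.051   -0.003] rms 0.7723665160956147
[[1.4, 0.8], [0.0, -0.9], [0.9, 1.3], [-0.4, 1.2], [-0.1, 0.3], [-0.8, 0.3], [0.3, -0.7], [-0.4, -0.8]]
rack [ 491.02  -356.993   -0.05 ] rms 1.0651451140441373
[[0.7, 1.7], [0.7, 1.1], [-1.6, 0.1], [-1.1, -0.1]]
rest0 [652.522 -24.304   0.117   0.697] rms 1.1879501192334103
[[-2.1, 0.6], [0.1, 0.1], [-0.7, -0.5], [-0.3, -0.8], [-0.3, 1.3], [-0.8, 0.1], [1.6, -0.1], [1.3, -0.1], [0.9, 0.1], [1.6, 4.4], [-0.8, 0.5], [-0.5, -0.5], [0.7, -1.1], [-0.6, -0.6]]
rest10 [652.193 -24.939   0.123   0.637] rms 1.2275087416806216
[[-1.9, 0.9], [0.1, 0.1], [-0.6, -0.4], [-0.6, -0.7], [-0.3, 1.4], [-1.0, 0.4], [1.2, -0.2], [1.3, 0.0], [0.6, 0.1], [1.8, 4.5], [0.6, 0.1], [0.6, -1.0], [-0.4, -0.2], [-1.9, 0.3]]
bigtimer [510.919 305.524  -0.067   0.959] rms 0.6504282632159206
[[-0.9, -0.1], [-0.4, -0.4], [-0.2, 0.3], [-0.5, 0.0], [-0.6, -0.1], [-0.4, 0.1], [1.0, 0.5], [1.0, 1.2], [1.3, 0.8], [-0.5, 0.9], [0.2, 0.8]]
smalltimer [461.418 159.757  -0.067   0.7  ] rms 0.31476591837926654
[[-0.3, -0.0], [-0.5, -0.2], [0.7, 0.3], [-0.0, 0.1], [-0.0, 0.0], [0.3, -0.2]]
```

The large timer is the right one (fitted scale 0.96). Next: a planner for identical rows, then move above the panel and check with the wrist camera.

```bash
cat > plan.py <<'E'
from h import *
def tool(yaw,tilt=0):
    "tool y along +x turned by yaw; tilt: tool leans back towards -x by tilt (rad)"
    return R.from_matrix(np.array([[0,1,0],[1,0,0],[0,0,-1.]]).T).__rmul__(R.from_euler("z",yaw)) * R.from_rotvec([-tilt,0,0])
def rows(p1,R1,n,s=None):
    from bench import r
    s=s or r.read_state();p0=s["ee_pos"];R0=R.from_rotvec(s["orientation"])
    w=(R0.inv()*R1).as_rotvec()/n;Rw=R.from_rotvec(w)
    M=sum(R.from_rotvec(w*k).as_matrix() for k in range(n));d=np.linalg.solve(M,R0.inv().apply(np.array(p1)-p0))
    print("n",n,"shift",np.round(d/75,4).tolist(),"turn",np.round(np.degrees(w)/4,4).tolist(),"total mm",np.round(d*n,1),"deg",np.round(np.degrees(w*n),2))
E
python3 - <<'E'
from plan import *
rows([495.5,-355.7,236],tool(-.051),20)
E
```

```text
n 20 shift [0.2418, 0.1051, 0.0036] turn [-0.001, -0.0009, -0.8709] total mm [362.6 157.6   5.3] deg [ -0.08  -0.07 -69.67]
```

carry_out:
  steps:
    - [[0.242,0.105,0.004],[0,0,-0.871]]
    - [[0.242,0.105,0.004],[0,0,-0.871]]
    - [[0.242,0.105,0.004],[0,0,-0.871]]
    - [[0.242,0.105,0.004],[0,0,-0.871]]
    - [[0.242,0.105,0.004],[0,0,-0.871]]
  gripper: 0.7

```text
t: 0.65
ee_pos: [263.7, -523.1, 240.2]
orientation: [-2.996, -0.943, 0.0]
force: [0.5, -0.4, 0.4]
width: 59.7
grip_force: 0.0
```

carry_out:
  steps:
    - [[0.242,0.105,0.004],[0,0,-0.871]]
    - [[0.242,0.105,0.004],[0,0,-0.871]]
    - [[0.242,0.105,0.004],[0,0,-0.871]]
    - [[0.242,0.105,0.004],[0,0,-0.871]]
    - [[0.242,0.105,0.004],[0,0,-0.871]]

```text
t: 1.15
ee_pos: [357.3, -491.8, 238.6]
orientation: [-2.818, -1.386, 0.0]
force: [0.2, -0.5, 0.0]
width: 60.1
grip_force: 0.0
```

carry_out:
  steps:
    - [[0.242,0.105,0.004],[0,0,-0.871]]
    - [[0.242,0.105,0.004],[0,0,-0.871]]
    - [[0.242,0.105,0.004],[0,0,-0.871]]
    - [[0.242,0.105,0.004],[0,0,-0.871]]
    - [[0.242,0.105,0.004],[0,0,-0.871]]

```text
t: 1.65
ee_pos: [437.1, -434.0, 237.1]
orientation: [-2.576, -1.797, 0.0]
force: [-0.7, -0.1, 0.0]
width: 60.2
grip_force: 0.0
```

carry_out:
  steps:
    - [[0.242,0.105,0.004],[0,0,-0.871]]
    - [[0.242,0.105,0.004],[0,0,-0.871]]
    - [[0.242,0.105,0.004],[0,0,-0.871]]
    - [[0.242,0.105,0.004],[0,0,-0.871]]
    - [[0.242,0.105,0.004],[0,0,-0.871]]

```text
t: 2.15
ee_pos: [496.0, -355.0, 235.6]
orientation: [-2.274, -2.166, 0.0]
force: [0.2, 0.7, -0.3]
width: 59.8
grip_force: 0.0
```

carry_out:
  steps:
    - [[0,0,0],[0,0,0]]
    - [[0,0,0],[0,0,0]]

```text
t: 2.35
ee_pos: [495.6, -355.7, 236.0]
orientation: [-2.277, -2.164, 0.001]
force: [-1.1, 0.9, -0.6]
width: 60.0
grip_force: 0.0
```

```bash
python3 - <<'E'
from plan import *
from bench import r
s=r.read_state();print(s["t"],s["ee_pos"],R.from_rotvec(s["orientation"]).as_matrix().round(3),s["width"])
w=r.snapshot("wrist")
np.savez("w1.npz",K=w["K"],C=w["tool_from_camera"],p=s["ee_pos"],o=s["orientation"],f=w["frame"])
cv2.imwrite("pics/w1.png",cv2.resize(w["frame"],(768,576),interpolation=cv2.INTER_CUBIC))
E
```

```text
2.35 [ 495.56785492 -355.70386099  235.95444737] [[ 0.051  0.999 -0.001]
 [ 0.999 -0.051 -0.   ]
 [-0.    -0.001 -1.   ]] 60.00221977492988
```

View pics/w1.png

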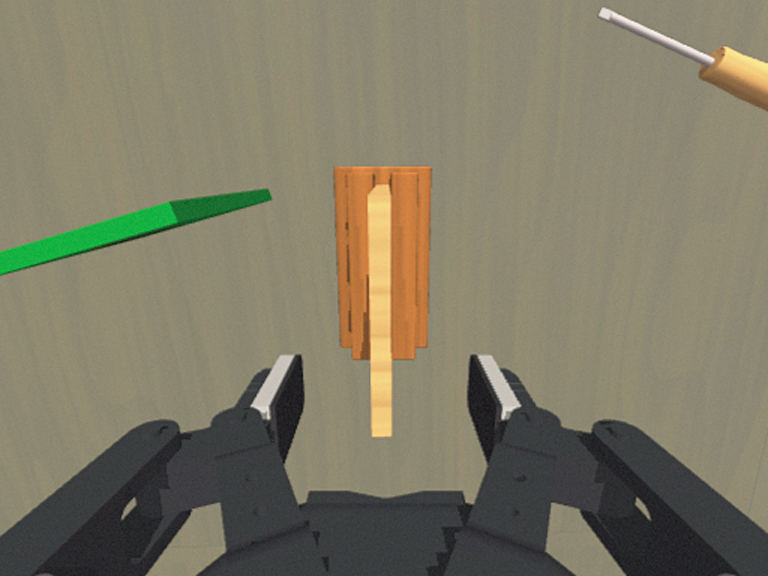

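The wrist view shows the panel's top edge between the open fingers, running from (379,195) to (381,437) in the 768-px picture and parallel to the pads. I'll back-project it.

```bash
cat >> h.py <<'E'
def back(fn,uv,z):
    "wrist pixel (native) -> world point on plane z"
    d=np.load(f"{fn}.npz");Rw=R.from_rotvec(d["o"]).as_matrix();C=d["C"]
    ray=np.linalg.solve(d["K"],[*uv,1]);o=Rw@C[:3,3]+d["p"];v=Rw@C[:3,:3]@ray
    return o+v*(z-o[2])/v[2]
E
python3 - <<'E'
from h import *
np.set_printoptions(precision=1,suppress=True)
q=lambda u,v,z:back("w1",((u+.5)/1.5-.5,(v+.5)/1.5-.5),z)
for u,v in((371,437),(391.5,437),(367.5,195),(390,195)):print(q(u,v,182))
for u,v in((334,167),(432,167),(341,347),(427,347)):print("rack",q(u,v,20))
E
```

```text
[ 484.  -413.1  182. ]
[ 494.4 -413.7  182. ]
[ 489.9 -293.5  182. ]
[ 499.5 -294.   182. ]
rack [ 457.6 -278.3   20. ]
rack [ 534.9 -282.3   20. ]
rack [ 450.6 -431.9   20. ]
rack [ 527.3 -435.8   20. ]
```

```bash
python3 - <<'E'
from plan import *
rows([492.5,-353.7,150],tool(-.048),5)
E
```

```text
n 5 shift [0.0063, -0.0077, 0.2294] turn [-0.0021, 0.0009, -0.0112] total mm [ 2.3 -2.9 86. ] deg [-0.04  0.02 -0.22]
```

carry_out:
  steps:
    - [[0.006,-0.008,0.23],[0,0,-0.01]]
    - [[0.006,-0.008,0.23],[0,0,-0.01]]
    - [[0.006,-0.008,0.23],[0,0,-0.01]]
    - [[0.006,-0.008,0.23],[0,0,-0.01]]
    - [[0.006,-0.008,0.23],[0,0,-0.01]]

```text
t: 2.9
ee_pos: [492.0, -354.5, 149.2]
orientation: [2.276, 2.166, -0.001]
force: [-0.4, -0.4, -0.2]
width: 59.5
grip_force: 0.0
```

carry_out:
  steps:
    - [[0,0,0],[0,0,0]]
    - [[0,0,0],[0,0,0]]
    - [[0,0,0],[0,0,0]]
    - [[0,0,0],[0,0,0]]
    - [[0,0,0],[0,0,0]]
  gripper: 0
  force: 40

```text
t: 3.4
ee_pos: [493.3, -354.2, 151.8]
orientation: [2.271, 2.166, -0.0]
force: [-0.2, -1.6, 3.0]
width: 9.2
grip_force: 39.6
```

carry_out:
  steps:
    - [[0,0,0],[0,0,0]]
    - [[0,0,0],[0,0,0]]
    - [[0,0,0],[0,0,0]]

```text
t: 3.7
ee_pos: [493.3, -354.1, 151.8]
orientation: [2.271, 2.166, -0.0]
force: [-0.7, -1.5, 5.5]
width: 9.5
grip_force: 40.1
```

carry_out:
  steps:
    - [[0,0,-0.05],[0,0,0]]
    - [[0,0,-0.1],[0,0,0]]
    - [[0,0,-0.2],[0,0,0]]
    - [[0,0,-0.25],[0,0,0]]
    - [[0,0,-0.3],[0,0,0]]

```text
t: 4.2
ee_pos: [492.4, -352.9, 218.0]
orientation: [-2.272, -2.167, 0.0]
force: [-1.3, -0.1, -1.4]
width: 9.4
grip_force: 39.1
```

carry_out:
  steps:
    - [[0,0,-0.3],[0,0,0]]
    - [[0,0,-0.3],[0,0,0]]
    - [[0,0,-0.25],[0,0,0]]
    - [[0,0,-0.1],[0,0,0]]
    - [[0,0,0],[0,0,0]]

```text
t: 4.7
ee_pos: [493.1, -353.6, 290.8]
orientation: [2.271, 2.166, 0.0]
force: [0.2, 0.6, -2.0]
width: 9.4
grip_force: 39.2
```

```bash
python3 - <<'E'
from plan import *
rows([600,-130,290],tool(.12),14)
E
```

```text
n 14 shift [0.21, 0.1083, 0.0007] turn [0.0024, 0.0023, -0.1712] total mm [220.5 113.7   0.7] deg [ 0.13  0.13 -9.59]
```

carry_out:
  steps:
    - [[0.1,0.05,0],[0,0,-0.17]]
    - [[0.21,0.108,0],[0,0,-0.17]]
    - [[0.21,0.108,0],[0,0,-0.17]]
    - [[0.21,0.108,0],[0,0,-0.17]]
    - [[0.21,0.108,0],[0,0,-0.17]]

```text
t: 5.2
ee_pos: [531.3, -281.5, 288.4]
orientation: [-2.205, -2.237, -0.0]
force: [-0.3, 1.5, -0.7]
width: 9.7
grip_force: 39.1
```

carry_out:
  steps:
    - [[0.21,0.108,0],[0,0,-0.17]]
    - [[0.21,0.108,0],[0,0,-0.17]]
    - [[0.21,0.108,0],[0,0,-0.17]]
    - [[0.21,0.108,0],[0,0,-0.17]]
    - [[0.21,0.108,0],[0,0,-0.17]]

```text
t: 5.7
ee_pos: [568.6, -202.1, 288.9]
orientation: [2.14, 2.3, -0.0]
force: [0.5, 0.2, -1.3]
width: 9.8
grip_force: 39.1
```

carry_out:
  steps:
    - [[0.21,0.108,0],[0,0,-0.17]]
    - [[0.21,0.108,0],[0,0,-0.17]]
    - [[0.21,0.108,0],[0,0,-0.17]]
    - [[0.21,0.108,0],[0,0,-0.17]]
    - [[0.1,0.05,0],[0,0,0]]

```text
t: 6.2
ee_pos: [598.2, -128.0, 288.8]
orientation: [-2.083, -2.351, -0.001]
force: [0.4, 0.1, -0.9]
width: 9.5
grip_force: 39.2
```

carry_out:
  steps:
    - [[0,0,0],[0,0,0]]
    - [[0,0,0],[0,0,0]]
    - [[0,0,0],[0,0,0]]

```text
t: 6.5
ee_pos: [597.4, -130.7, 288.8]
orientation: [2.087, 2.348, -0.001]
force: [0.3, 0.2, -1.0]
width: 9.7
grip_force: 39.1
```

```bash
python3 - <<'E'
from plan import *
from bench import r
s=r.read_state();print(s["t"],s["ee_pos"],s["orientation"],s["force"],s["width"])
w=r.snapshot("wrist")
np.savez("w2.npz",K=w["K"],C=w["tool_from_camera"],p=s["ee_pos"],o=s["orientation"],f=w["frame"])
cv2.imwrite("pics/w2.png",cv2.resize(w["frame"],(768,576),interpolation=cv2.INTER_CUBIC))
E
```

```text
6.5 [ 597.36380863 -130.68600833  288.8197093 ] [ 2.08665905e+00  2.34810694e+00 -8.01723754e-04] [ 0.33423203  0.18930643 -1.0294044 ] 9.663831326441684
```

View pics/w2.png

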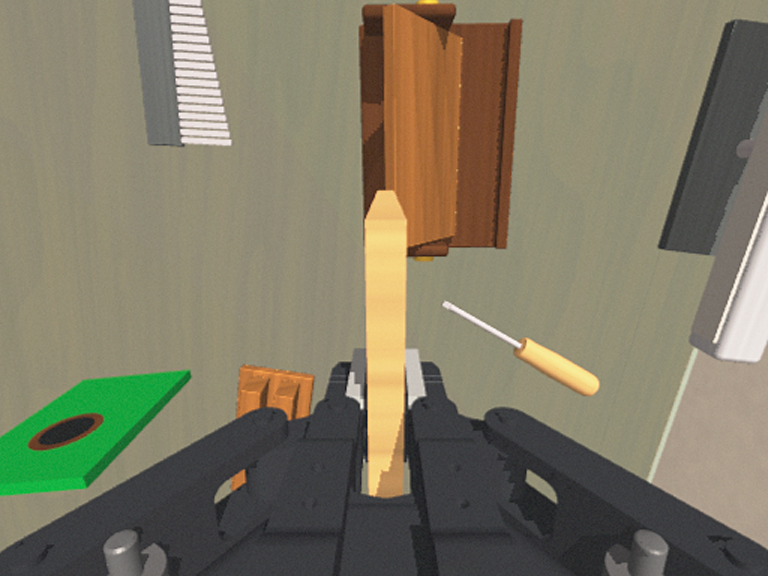

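The wrist view (768 px) shows the rest clearly. The lip's outer edge runs from (522,20) to (506,248), the board's foot from (462,38) to (458,237), and the board's upper edge lies near x≈386. I'll take sub-pixel edges from row profiles.

```bash
python3 - <<'E'
from h import *
from scipy.signal import find_peaks
f=np.load("w2.npz")["f"].astype(float)
for v in(40,60,80,100,115):
    g=f[v-4:v+5,232:356].mean(0)  # near vertical edges
    g=cv2.GaussianBlur(g.reshape(1,-1,3),(0,0),.7)[0]
    d=np.diff(g,axis=0);m=np.abs(d).sum(1);pk,_=find_peaks(m,height=10)
    print(v,[(round(float(232.5+p+0.5*(m[p-1]-m[p+1])/(m[p-1]-2*m[p]+m[p+1])),1),int(d[p].sum())) for p in pk])
print(f[80,236:350].mean(1).astype(int).tolist())
E
```

```text
40 [(239.3, -106), (255.6, 81), (261.6, 13), (275.3, -17), (303.5, 11), (307.3, -44), (334.6, -29), (338.6, 53), (346.0, 67)]
60 [(239.8, -114), (255.5, 96), (261.6, 9), (275.8, -19), (286.9, -12), (303.4, 13), (306.8, -52), (333.3, -29), (337.4, 42), (344.6, 82)]
80 [(240.2, -82), (252.8, -11), (255.6, 68), (261.6, 22), (266.5, 10), (275.9, -13), (287.8, -20), (295.5, 11), (302.7, 13), (305.8, -50), (332.4, -32), (335.8, 45), (343.3, 79)]
100 [(240.8, -113), (255.8, 65), (262.0, 23), (276.0, -10), (288.7, -15), (294.6, 10), (299.6, -13), (301.8, 10), (304.9, -37), (331.6, -34), (334.7, 49), (341.6, 82)]
115 [(241.3, -107), (256.4, 67), (262.3, 28), (275.7, -11), (279.5, -11), (304.7, -44), (330.6, -35), (333.7, 50), (340.6, 79)]
[136, 138, 138, 141, 100, 66, 67, 78, 73, 76, 79, 77, 77, 75, 78, 80, 76, 75, 74, 60, 103, 106, 104, 104, 101, 105, 115, 121, 112, 109, 111, 117, 118, 113, 117, 119, 121, 124, 124, 126, 119, 112, 110, 111, 111, 116, 115, 114, 115, 113, 116, 112, 108, 98, 95, 101, 104, 107, 106, 104, 115, 112, 109, 103, 102, 101, 100, 111, 112, 115, 93, 80, 77, 76, 74, 77, 79, 79, 76, 79, 77, 77, 81, 79, 82, 78, 77, 81, 77, 78, 78, 78, 74, 75, 83, 76, 77, 61, 50, 33, 70, 78, 78, 74, 78, 77, 72, 96, 133, 138, 135, 135, 138, 137]
```

```bash
cat > fitw.py <<'E'
from h import *
from scipy.optimize import least_squares
np.set_printoptions(precision=3,suppress=True)
d=np.load("w2.npz");Rw=R.from_rotvec(d["o"]).as_matrix();C=d["C"]
Rc=Rw@C[:3,:3];o=Rw@C[:3,3]+d["p"]
def pr(P):p=(np.array(P)-o)@Rc@d["K"].T;return p[:,:2]/p[:,2:]
def pt(p,x,y,z):c,s=np.cos(p[2]),np.sin(p[2]);return [p[0]+c*x-s*y,p[1]+s*x+c*y,z]
def bd(p,u,t):th=p[3];return -u*np.sin(th)-t*np.cos(th),20+u*np.cos(th)-t*np.sin(th)
V=np.array([40,60,80,100,115])
E=[(lambda p:(-90,20),[239.3,239.8,240.2,240.8,241.3]),(lambda p:bd(p,102,10),[255.6,255.5,255.6,255.8,256.4]),(lambda p:bd(p,102,0),[261.6,261.6,261.6,262,262.3]),
 (lambda p:bd(p,5,0),[307.3,306.8,305.8,304.9,304.7]),(lambda p:(45,28),[346,344.6,343.3,341.6,340.6])]
def res(p):
    out=[]
    for fn,U in E:
        x,z=fn(p);a,b=pr([pt(p,x,-95,z),pt(p,x,95,z)])
        out.append(a[0]+(b[0]-a[0])*(V-a[1])/(b[1]-a[1])-U)
    for y,uv in((95,(522,20)),(-95,(506,248))):
        out.append((pr([pt(p,45,y,28)])[0]-(np.array(uv)+.5)/1.5+.5))
    return np.concatenate(out)
s=least_squares(res,[652,-24,.12,.6],loss="soft_l1",x_scale=[1,1,.01,.01]);print(s.x);print(res(s.x).round(1))
E
python3 fitw.py
```

```text
[652.343 -27.724   0.129   0.649]
[-0.5 -0.4 -0.3 -0.4 -0.5 -1.1 -0.8 -0.6 -0.6 -1.   0.7  0.8  0.9  0.6
  0.4  0.1 -0.1  0.2  0.4  0.   0.3  0.2  0.1  0.4  0.4  0.4 -0.7  0.2
  1.2]
```

```bash
cat >> plan.py <<'E'
RX,RY,RYAW=652.3,-27.7,.129
L=139.8
def lean(al,xr,zr,y=0.):
    "TCP pose putting the panel's rear bottom corner at (xr,zr) of the ledge frame, leaning al"
    f=np.array([xr+5*np.cos(al),y,20+zr+5*np.sin(al)]);t=f-L*np.array([np.sin(al),0,-np.cos(al)])
    return R.from_euler("z",RYAW).apply(t)+[RX,RY,0],tool(RYAW,al)
def where(al=None):
    "estimated foot of the gripped panel in the ledge frame: rear corner x, z, y, lean, yaw error"
    from bench import r
    s=r.read_state();M=R.from_euler("z",-RYAW)*R.from_rotvec(s["orientation"])
    f=R.from_euler("z",-RYAW).apply(s["ee_pos"]-[RX,RY,0])+L*M.apply([0,0,1]);a=M.apply([0,0,1]);al=np.arctan2(a[0],-a[2])
    print("t",s["t"],"rear x,z",round(f[0]-5*np.cos(al),1),round(f[2]-20-5*np.sin(al),1),"y",round(f[1],1),"lean",round(al,3),"yaw",M.apply([0,1,0]).round(3)[1],"F",s["force"].round(1),"tq",s["ft_torque"].round(2),"w",round(s["width"],1),"grip",round(s["grip_force"],1))
E
python3 - <<'E'
from plan import *
p,q=lean(.45,6,110);print(p);where();rows(p,q,10)
E
```

```text
[602.41204434 -34.17148349 258.05733258]
t 6.55 rear x,z -72.8 129.0 y -95.2 lean -0.0 yaw -0.011 F [ 0.6 -0.1 -1.2] tq [ 0.   -0.06 -0.  ] w 9.2 grip 39.1
n 10 shift [0.127, 0.0139, 0.0451] turn [-0.6448, 0.0042, -0.016] total mm [95.2 10.4 33.8] deg [-25.79   0.17  -0.64]
```

carry_out:
  steps:
    - [[0.127,0.014,0.045],[-0.64,0,-0.016]]
    - [[0.127,0.014,0.045],[-0.64,0,-0.016]]
    - [[0.127,0.014,0.045],[-0.64,0,-0.016]]
    - [[0.127,0.014,0.045],[-0.64,0,-0.016]]
    - [[0.127,0.014,0.045],[-0.64,0,-0.016]]

```text
t: 7.05
ee_pos: [598.1, -82.4, 272.5]
orientation: [1.975, 2.234, 0.251]
force: [-0.1, -0.5, -0.8]
width: 9.3
grip_force: 39.4
```

carry_out:
  steps:
    - [[0.127,0.014,0.045],[-0.64,0,-0.016]]
    - [[0.127,0.014,0.045],[-0.64,0,-0.016]]
    - [[0.127,0.014,0.045],[-0.64,0,-0.016]]
    - [[0.127,0.014,0.045],[-0.64,0,-0.016]]
    - [[0.127,0.014,0.045],[-0.64,0,-0.016]]

```text
t: 7.55
ee_pos: [602.1, -33.8, 257.9]
orientation: [1.851, 2.107, 0.477]
force: [-0.1, -0.1, -0.8]
width: 9.6
grip_force: 39.4
```

carry_out:
  steps:
    - [[0,0,0],[0,0,0]]
    - [[0,0,0],[0,0,0]]
    - [[0,0,0],[0,0,0]]

```text
t: 7.85
ee_pos: [602.9, -34.2, 258.6]
orientation: [1.851, 2.108, 0.476]
force: [0.4, -0.0, -1.7]
width: 9.4
grip_force: 39.5
```

```bash
python3 - <<'E'
from plan import *
where();rows(*lean(.45,6,12),8)
E
```

```text
t 7.85 rear x,z 6.0 110.4 y -0.5 lean 0.447 yaw 0.001 F [ 0.4 -0.  -1.7] tq [-0.03  0.28  0.01] w 9.4 grip 39.5
n 8 shift [0.0004, -0.0718, 0.1477] turn [-0.0056, 0.0054, 0.0022] total mm [  0.2 -43.1  88.6] deg [-0.18  0.17  0.07]
```

carry_out:
  steps:
    - [[0,-0.072,0.148],[0,0,0]]
    - [[0,-0.072,0.148],[0,0,0]]
    - [[0,-0.072,0.148],[0,0,0]]
    - [[0,-0.072,0.148],[0,0,0]]
    - [[0,-0.072,0.148],[0,0,0]]

```text
t: 8.35
ee_pos: [601.8, -33.5, 194.3]
orientation: [1.852, 2.11, 0.476]
force: [0.3, -0.4, -1.2]
width: 9.7
grip_force: 39.4
```

carry_out:
  steps:
    - [[0,-0.072,0.148],[0,0,0]]
    - [[0,-0.072,0.148],[0,0,0]]
    - [[0,-0.072,0.148],[0,0,0]]
    - [[0,0,0],[0,0,0]]
    - [[0,0,0],[0,0,0]]

```text
t: 8.85
ee_pos: [602.0, -33.7, 159.0]
orientation: [1.851, 2.109, 0.477]
force: [-0.4, -0.5, -1.5]
width: 9.6
grip_force: 39.5
```

```bash
python3 - <<'E'
from plan import *
from bench import r
where();rows(*lean(.45,6,0),8)
out=[]
for n,b in(("scene",(215,125,95,140)),("side",(240,120,90,130))):
    d=r.snapshot(n);out.append(zoom(d["frame"],*b))
cv2.imwrite("pics/hover.png",np.hstack(out))
E
```

```text
t 8.85 rear x,z 5.2 10.7 y 0.3 lean 0.447 yaw 0.002 F [-0.4 -0.5 -1.5] tq [0.   0.33 0.01] w 9.6 grip 39.5
n 8 shift [-0.0009, -0.0074, 0.0166] turn [-0.0061, 0.0034, 0.0028] total mm [-0.6 -4.4 10. ] deg [-0.2   0.11  0.09]
```

View pics/hover.png

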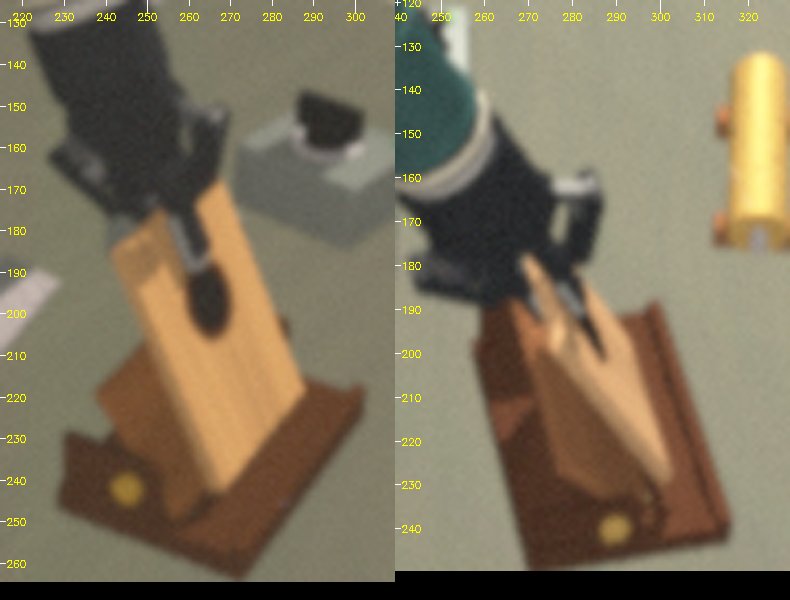

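The panel is gripped and leaning, square to the rest, with its foot just above the ledge (scene (266,243)–(288,219)). I'll lower it slowly until it touches.

carry_out:
  steps:
    - [[0,-0.01,0.022],[0,0,0]]
    - [[0,-0.01,0.022],[0,0,0]]
    - [[0,-0.01,0.022],[0,0,0]]
    - [[0,-0.006,0.012],[0,0,0]]
    - [[0,-0.004,0.008],[0,0,0]]

```text
t: 9.45
ee_pos: [602.0, -33.7, 151.9]
orientation: [1.851, 2.109, 0.477]
force: [-0.3, -0.4, -2.5]
width: 9.9
grip_force: 39.5
```

carry_out:
  steps:
    - [[0,-0.004,0.008],[0,0,0]]
    - [[0,-0.004,0.008],[0,0,0]]
    - [[0,0,0],[0,0,0]]

```text
t: 9.75
ee_pos: [602.0, -33.7, 150.7]
orientation: [1.851, 2.109, 0.477]
force: [-0.2, -0.3, -0.8]
width: 9.5
grip_force: 39.5
```

```bash
python3 - <<'E'
from plan import *
where()
E
```

```text
t 9.75 rear x,z 5.2 2.4 y 0.2 lean 0.447 yaw 0.002 F [-0.2 -0.3 -0.8] tq [-0.03  0.31 -0.  ] w 9.5 grip 39.5
```

carry_out:
  steps:
    - [[0,-0.004,0.008],[0,0,0]]
    - [[0,-0.004,0.008],[0,0,0]]
    - [[0,0,0],[0,0,0]]

```text
t: 10.05
ee_pos: [601.9, -33.7, 149.3]
orientation: [1.851, 2.109, 0.477]
force: [0.3, 0.6, -2.3]
width: 9.5
grip_force: 39.5
```

carry_out:
  steps:
    - [[0,-0.004,0.008],[0,0,0]]
    - [[0,-0.004,0.008],[0,0,0]]
    - [[0,0,0],[0,0,0]]

```text
t: 10.35
ee_pos: [602.1, -33.7, 148.2]
orientation: [1.851, 2.109, 0.477]
force: [0.2, 0.2, -2.1]
width: 9.5
grip_force: 39.6
```

```bash
python3 - <<'E'
from plan import *
where()
E
```

```text
t 10.35 rear x,z 5.3 -0.0 y 0.2 lean 0.447 yaw 0.002 F [ 0.2  0.2 -2.1] tq [0.02 0.31 0.01] w 9.5 grip 39.6
```

carry_out:
  steps:
    - [[0,-0.004,0.008],[0,0,0]]
    - [[0,-0.004,0.008],[0,0,0]]
    - [[0,0,0],[0,0,0]]

```text
t: 10.65
ee_pos: [602.6, -34.0, 148.0]
orientation: [1.849, 2.107, 0.478]
force: [-2.3, -0.5, 3.7]
width: 9.2
grip_force: 40.3
```

carry_out:
  steps:
    - [[0,-0.004,0.008],[0,0,0]]
    - [[0,0,0],[0,0,0]]

```text
t: 10.85
ee_pos: [602.7, -34.0, 148.0]
orientation: [1.849, 2.107, 0.478]
force: [-4.0, -0.9, 6.9]
width: 9.8
grip_force: 40.8
```

```bash
python3 - <<'E'
from plan import *
where()
E
```

```text
t 10.85 rear x,z 6.2 -0.1 y -0.2 lean 0.449 yaw 0.002 F [-4.  -0.9  6.9] tq [0.03 0.55 0.05] w 9.8 grip 40.8
```

```bash
python3 - <<'E'
from plan import *
rows(*lean(.61,2.5,.5),6)
E
```

```text
n 6 shift [-0.0004, -0.0564, -0.0063] turn [-0.3833, 0.0066, 0.0051] total mm [ -0.2 -25.4  -2.8] deg [-9.2   0.16  0.12]
```

carry_out:
  steps:
    - [[0,-0.056,-0.006],[-0.383,0,0]]
    - [[0,-0.056,-0.006],[-0.383,0,0]]
    - [[0,-0.056,-0.006],[-0.383,0,0]]
    - [[0,0,0],[0,0,0]]

```text
t: 11.25
ee_pos: [590.9, -35.5, 142.7]
orientation: [1.805, 2.055, 0.556]
force: [1.2, 0.1, 1.5]
width: 9.6
grip_force: 39.6
```

carry_out:
  steps:
    - [[0,-0.056,-0.006],[-0.383,0,0]]
    - [[0,-0.056,-0.006],[-0.383,0,0]]
    - [[0,-0.056,-0.006],[-0.383,0,0]]
    - [[0,0,0],[0,0,0]]
    - [[0,0,0],[0,0,0]]

```text
t: 11.75
ee_pos: [579.7, -36.9, 137.2]
orientation: [1.76, 2.006, 0.627]
force: [0.7, -0.2, 2.9]
width: 9.2
grip_force: 39.9
```

```bash
python3 - <<'E'
from plan import *
where();rows(*lean(.64,1.5,.5),4)
E
```

```text
t 11.75 rear x,z 2.7 -0.4 y -0.2 lean 0.608 yaw 0.002 F [ 0.7 -0.2  2.9] tq [ 0.11 -0.31 -0.04] w 9.2 grip 39.9
n 4 shift [-0.0006, -0.0161, -0.0051] turn [-0.1128, 0.0084, 0.0069] total mm [-0.2 -4.8 -1.5] deg [-1.81  0.13  0.11]
```

carry_out:
  steps:
    - [[0,-0.016,-0.003],[-0.113,0,0]]
    - [[0,-0.016,-0.003],[-0.113,0,0]]
    - [[0,0,0],[0,0,0]]
    - [[0,0,0],[0,0,0]]

```text
t: 12.15
ee_pos: [577.3, -37.2, 135.8]
orientation: [1.751, 1.995, 0.641]
force: [1.7, -1.3, 3.0]
width: 9.4
grip_force: 39.6
```

carry_out:
  steps:
    - [[0,-0.016,-0.003],[-0.113,0,0]]
    - [[0,-0.016,-0.003],[-0.113,0,0]]
    - [[0,0,0],[0,0,0]]
    - [[0,0,0],[0,0,0]]

```text
t: 12.55
ee_pos: [574.7, -37.4, 134.5]
orientation: [1.742, 1.985, 0.655]
force: [1.9, -0.2, 2.5]
width: 9.5
grip_force: 39.7
```

```bash
python3 - <<'E'
from plan import *
where()
E
```

```text
t 12.55 rear x,z 1.3 -0.7 y 0.1 lean 0.64 yaw 0.002 F [ 1.9 -0.2  2.5] tq [ 0.08 -0.92 -0.13] w 9.5 grip 39.7
```

carry_out:
  steps:
    - [[0,-0.016,-0.003],[-0.113,0,0]]
    - [[0,0,0],[0,0,0]]
    - [[0,0,0],[0,0,0]]

```text
t: 12.85
ee_pos: [574.0, -37.5, 134.1]
orientation: [1.737, 1.979, 0.663]
force: [5.8, 0.8, 2.8]
width: 9.3
grip_force: 39.6
```

carry_out:
  steps:
    - [[0,-0.016,-0.003],[-0.113,0,0]]
    - [[0,0,0],[0,0,0]]
    - [[0,0,0],[0,0,0]]

```text
t: 13.15
ee_pos: [573.6, -37.6, 134.0]
orientation: [1.732, 1.973, 0.671]
force: [9.5, 0.9, 0.5]
width: 9.5
grip_force: 39.4
```

```bash
python3 - <<'E'
from plan import *
where()
E
```

```text
t 13.15 rear x,z 2.2 0.3 y 0.0 lean 0.658 yaw 0.001 F [9.5 0.9 0.5] tq [ 0.23 -1.4  -0.07] w 9.5 grip 39.4
```

carry_out:
  steps:
    - [[0,0.008,0.01],[0,0,0]]
    - [[0,0,0.006],[0,0,0]]
    - [[0,0,0],[0,0,0]]
    - [[0,0,0],[0,0,0]]

```text
t: 13.55
ee_pos: [574.2, -37.5, 133.4]
orientation: [1.732, 1.974, 0.67]
force: [4.4, 0.4, 5.7]
width: 9.7
grip_force: 40.3
```

```bash
python3 - <<'E'
from plan import *
where()
E
```

```text
t 13.55 rear x,z 2.7 -0.3 y 0.1 lean 0.657 yaw 0.002 F [4.4 0.4 5.7] tq [ 0.23 -0.86 -0.08] w 9.7 grip 40.3
```

carry_out:
  steps:
    - [[0,-0.005,0],[0,0,0]]
    - [[0,0,0],[0,0,0]]
    - [[0,0,0],[0,0,0]]
    - [[0,0,0],[0,0,0]]

```text
t: 13.95
ee_pos: [574.1, -37.5, 133.4]
orientation: [1.732, 1.974, 0.671]
force: [4.7, 1.7, 5.0]
width: 9.7
grip_force: 40.1
```

carry_out:
  steps:
    - [[0,0,0],[0,0,0]]
    - [[0,0,0],[0,0,0]]
    - [[0,0,0],[0,0,0]]
  force: 20

```text
t: 14.25
ee_pos: [574.1, -37.5, 133.4]
orientation: [1.732, 1.974, 0.671]
force: [5.2, 1.3, 5.4]
width: 9.4
grip_force: 40.1
```

```bash
python3 - <<'E'
from plan import *
where()
E
```

```text
t 14.25 rear x,z 2.7 -0.4 y 0.1 lean 0.657 yaw 0.002 F [5.2 1.3 5.4] tq [ 0.32 -1.1  -0.07] w 9.4 grip 40.1
```

carry_out:
  steps:
    - [[0,-0.01,0],[0,0,0]]
    - [[0,0,0],[0,0,0]]
    - [[0,0,0],[0,0,0]]
    - [[0,0,0],[0,0,0]]

```text
t: 14.65
ee_pos: [574.0, -37.5, 133.4]
orientation: [1.732, 1.973, 0.672]
force: [6.3, 2.0, 3.3]
width: 9.9
grip_force: 40.0
```

```bash
python3 - <<'E'
from plan import *
where()
E
```

```text
t 14.65 rear x,z 2.7 -0.3 y 0.0 lean 0.659 yaw 0.002 F [6.3 2.  3.3] tq [ 0.34 -1.35  0.04] w 9.9 grip 40.0
```

The arm is blocked by the board (0.75 mm commanded, about 0.1 mm moved), so the panel lies on it. Now a slow release.

carry_out:
  steps:
    - [[0,0.005,0],[0,0,0]]
    - [[0,0,0],[0,0,0]]
    - [[0,0,0],[0,0,0]]
  gripper: 0.12
  force: 20

```text
t: 14.95
ee_pos: [573.7, -37.6, 133.0]
orientation: [1.732, 1.974, 0.67]
force: [5.2, 1.3, 4.8]
width: 10.5
grip_force: 7.2
```

carry_out:
  steps:
    - [[0,0,0],[0,0,0]]
    - [[0,0,0],[0,0,0]]
    - [[0,0,0],[0,0,0]]
  gripper: 0.15

```text
t: 15.25
ee_pos: [572.1, -37.3, 130.7]
orientation: [1.735, 1.978, 0.667]
force: [1.1, 0.7, 2.3]
width: 12.7
grip_force: 2.1
```

```bash
python3 - <<'E'
from plan import *
where()
E
```

```text
t 15.25 rear x,z 0.1 -3.4 y 0.7 lean 0.652 yaw 0.002 F [1.1 0.7 2.3] tq [ 0.07 -0.2   0.05] w 12.7 grip 2.1
```

carry_out:
  steps:
    - [[0,0.01,0],[0,0,0]]
    - [[0,0,0],[0,0,0]]
    - [[0,0,0],[0,0,0]]
  gripper: 0.22

```text
t: 15.55
ee_pos: [572.6, -37.2, 130.8]
orientation: [1.736, 1.978, 0.667]
force: [0.7, -1.9, -0.3]
width: 19.1
grip_force: 0.0
```

carry_out:
  steps:
    - [[0,0,0],[0,0,0]]
    - [[0,0,0],[0,0,0]]
    - [[0,0,0],[0,0,0]]
    - [[0,0,0],[0,0,0]]
    - [[0,0,0],[0,0,0]]
  gripper: 0.35

```text
t: 16.05
ee_pos: [573.6, -37.5, 132.4]
orientation: [1.734, 1.976, 0.668]
force: [-0.0, -0.5, -0.6]
width: 29.8
grip_force: 0.0
```

```bash
python3 - <<'E'
from plan import *
from bench import r
where()
s=r.read_state()
w=r.snapshot("wrist")
np.savez("w3.npz",K=w["K"],C=w["tool_from_camera"],p=s["ee_pos"],o=s["orientation"],f=w["frame"])
o=[zoom(r.snapshot(n)["frame"],*b,W=260,H=380) for n,b in(("scene",(215,125,95,140)),("side",(240,120,90,130)))]
f=cv2.resize(w["frame"],(507,380),interpolation=cv2.INTER_AREA)
cv2.imwrite("pics/rel.png",np.hstack([f,o[0]])[:, :767])
cv2.imwrite("pics/rel.png",cv2.resize(np.hstack([f,o[0]]),(767,380)))
E
```

```text
t 16.05 rear x,z 1.8 -1.5 y 0.2 lean 0.655 yaw 0.002 F [-0.  -0.5 -0.6] tq [-0.05  0.29 -0.02] w 29.8 grip 0.0
```

View pics/rel.png

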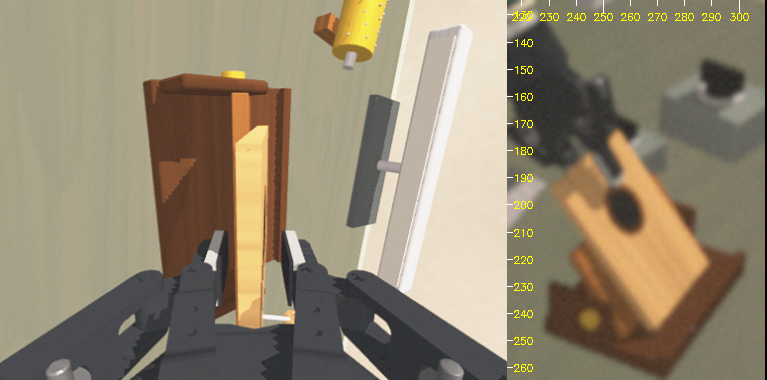

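The panel lies on the rest by itself, its face resting on the board. The pads stand clear on both sides at (220,250) and (293,250), with the panel between them at 237–267. I'll back out along the tool axis.

carry_out:
  steps:
    - [[0,0,-0.1],[0,0,0]]
    - [[0,0,-0.25],[0,0,0]]
    - [[0,0,-0.35],[0,0,0]]
    - [[0,0,-0.4],[0,0,0]]
    - [[0,0,-0.4],[0,0,0]]

```text
t: 16.7
ee_pos: [504.6, -46.0, 222.7]
orientation: [1.733, 1.976, 0.668]
force: [-0.1, -1.0, 0.6]
width: 29.5
grip_force: 0.0
```

carry_out:
  steps:
    - [[0,0,0],[0,0,0]]
    - [[0,0,0],[0,0,0]]
  gripper: 0.8

```text
t: 16.9
ee_pos: [505.6, -46.4, 222.6]
orientation: [1.732, 1.974, 0.669]
force: [-0.5, 0.1, 0.0]
width: 58.0
grip_force: 0.0
```

```bash
sed -i 's/^fit(/if 0:fit(/;s/^  fit(/  if 0:fit(/' fit.py; cat >> fit.py <<'E'
t1=lambda p,k:timer([*p,1],k)
fit([(D,(-1,-1,1),(221.5,142)),(D,(1,-1,1),(256.5,142)),(D,(-1,-1,0),(222,154)),(D,(1,-1,0),(256.7,154)),(D,(-1,1,1),(222.5,122)),(D,(1,1,1),(256.5,121.5)),
 (S,(-1,-1,1),(271.5,159.5)),(S,(1,-1,1),(299,170)),(S,(1,1,1),(314.5,160)),(S,(1,-1,0),(299,185)),(S,(-1,-1,0),(271.5,173.5))],t1,[480,200,0],"bigtimer")
E
python3 fit.py|head -1; python3 - <<'E'
from plan import *
from bench import r
s=r.read_state();print(s["t"],s["q"].round(2),s["ee_pos"].round(1),s["force"].round(1))
rows([505,260,215],tool(np.pi/2-.067),22)
E
```

```text
bigtimer [511.004 305.323  -0.072] rms 0.9474697162704792
16.9 [-0.39 -0.42  1.97  0.36  1.03 -0.62] [505.6 -46.4 222.6] [-0.5  0.1  0. ]
n 22 shift [0.1423, 0.138, 0.042] turn [0.3553, 0.295, -0.8598] total mm [234.8 227.8  69.2] deg [ 31.27  25.96 -75.66]
```

```bash
python3 - <<'E'
from plan import *
q=tool(.129);p=[490,30,230]
rows(p,q,10)
rows([505,262,215],tool(np.pi/2-.07),20,dict(ee_pos=np.array(p),orientation=q.as_rotvec()))
E
```

```text
n 10 shift [0.1036, -0.0036, -0.0123] turn [0.9404, 0.0052, 0.0018] total mm [77.7 -2.7 -9.2] deg [37.61  0.21  0.07]
n 20 shift [0.1114, 0.1255, 0.01] turn [0.0, 0.0, -0.9825] total mm [167.  188.3  15. ] deg [  0.    0.  -78.6]
```

carry_out:
  steps:
    - [[0.104,-0.004,-0.012],[0.94,0,0]]
    - [[0.104,-0.004,-0.012],[0.94,0,0]]
    - [[0.104,-0.004,-0.012],[0.94,0,0]]
    - [[0.104,-0.004,-0.012],[0.94,0,0]]
    - [[0.104,-0.004,-0.012],[0.94,0,0]]

```text
t: 17.4
ee_pos: [496.7, -7.2, 222.5]
orientation: [1.918, 2.186, 0.352]
force: [0.1, -1.3, -0.1]
width: 68.0
grip_force: 0.0
```

carry_out:
  steps:
    - [[0.104,-0.004,-0.012],[0.94,0,0]]
    - [[0.104,-0.004,-0.012],[0.94,0,0]]
    - [[0.104,-0.004,-0.012],[0.94,0,0]]
    - [[0.104,-0.004,-0.012],[0.94,0,0]]
    - [[0.104,-0.004,-0.012],[0.94,0,0]]

```text
t: 17.9
ee_pos: [489.5, 31.3, 226.5]
orientation: [-2.07, -2.359, 0.011]
force: [-0.6, -0.7, -0.5]
width: 68.4
grip_force: 0.0
```

carry_out:
  steps:
    - [[0.111,0.126,0.01],[0,0,-0.98]]
    - [[0.111,0.126,0.01],[0,0,-0.98]]
    - [[0.111,0.126,0.01],[0,0,-0.98]]
    - [[0.111,0.126,0.01],[0,0,-0.98]]
    - [[0.111,0.126,0.01],[0,0,-0.98]]

```text
t: 18.4
ee_pos: [524.2, 83.7, 222.0]
orientation: [-1.635, -2.679, 0.009]
force: [-0.1, -0.8, -0.1]
width: 68.1
grip_force: 0.0
```

carry_out:
  steps:
    - [[0.111,0.126,0.01],[0,0,-0.98]]
    - [[0.111,0.126,0.01],[0,0,-0.98]]
    - [[0.111,0.126,0.01],[0,0,-0.98]]
    - [[0.111,0.126,0.01],[0,0,-0.98]]
    - [[0.111,0.126,0.01],[0,0,-0.98]]

```text
t: 18.9
ee_pos: [538.9, 144.6, 217.9]
orientation: [-1.154, -2.918, 0.008]
force: [-0.3, -0.0, -0.2]
width: 68.4
grip_force: 0.0
```

carry_out:
  steps:
    - [[0.111,0.126,0.01],[0,0,-0.98]]
    - [[0.111,0.126,0.01],[0,0,-0.98]]
    - [[0.111,0.126,0.01],[0,0,-0.98]]
    - [[0.111,0.126,0.01],[0,0,-0.98]]
    - [[0.111,0.126,0.01],[0,0,-0.98]]

```text
t: 19.4
ee_pos: [532.2, 206.9, 214.0]
orientation: [-0.641, -3.071, 0.008]
force: [0.2, -0.8, 0.4]
width: 68.7
grip_force: 0.0
```

carry_out:
  steps:
    - [[0.111,0.126,0.01],[0,0,-0.98]]
    - [[0.111,0.126,0.01],[0,0,-0.98]]
    - [[0.111,0.126,0.01],[0,0,-0.98]]
    - [[0.111,0.126,0.01],[0,0,-0.98]]
    - [[0.111,0.126,0.01],[0,0,-0.98]]

```text
t: 19.9
ee_pos: [505.1, 263.4, 210.1]
orientation: [-0.109, -3.135, 0.007]
force: [0.6, -0.9, 0.9]
width: 68.5
grip_force: 0.0
```

carry_out:
  steps:
    - [[0,0,0],[0,0,0]]
    - [[0,0,0],[0,0,0]]
    - [[0,0,0],[0,0,0]]

```text
t: 20.2
ee_pos: [505.9, 262.3, 212.0]
orientation: [-0.116, -3.137, 0.006]
force: [0.1, -0.0, 0.6]
width: 68.4
grip_force: 0.0
```

```bash
python3 - <<'E'
from plan import *
from bench import r
s=r.read_state();print(s["t"],s["q"].round(2),s["ee_pos"].round(1),s["orientation"].round(3),s["force"].round(1))
w=r.snapshot("wrist")
np.savez("w4.npz",K=w["K"],C=w["tool_from_camera"],p=s["ee_pos"],o=s["orientation"],f=w["frame"])
cv2.imwrite("pics/w4.png",cv2.resize(w["frame"],(768,576),interpolation=cv2.INTER_CUBIC))
E
```

```text
20.2 [ 0.38  0.14  1.37 -0.    1.63 -1.12] [505.9 262.3 212. ] [-0.116 -3.137  0.006] [ 0.1 -0.   0.6]
```

View pics/w4.png

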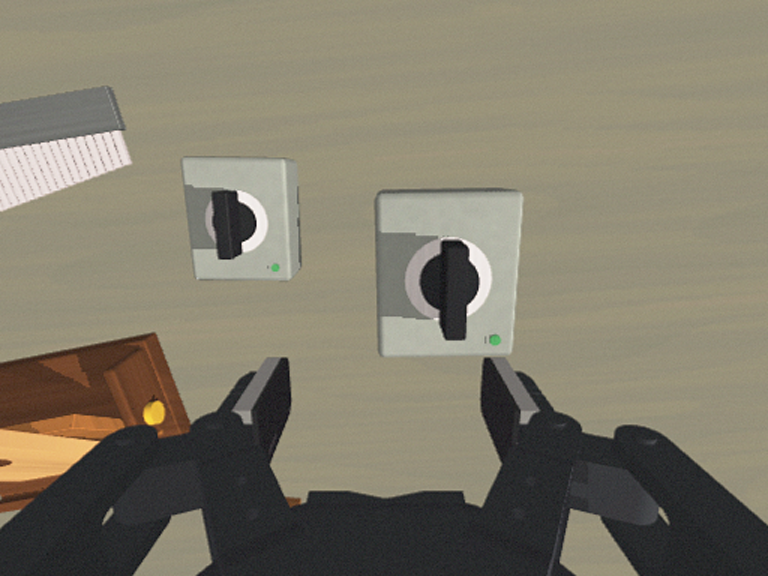

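The wrist view (768 px) shows the large timer with box-top corners at about (376,192), (523,192), (513,356) and (379,356). The key bar's top runs from (455,241) to (454,338). I'll locate the key from these.

```bash
python3 - <<'E'
from h import *
np.set_printoptions(precision=1,suppress=True)
q=lambda u,v,z:back("w4",((u+.5)/1.5-.5,(v+.5)/1.5-.5),z)
c=[q(*k,60) for k in((376,192),(523,192),(513,356),(379,356))];print(np.array(c),np.mean(c,0))
k=[q(*k,99) for k in((441,241),(468,241),(441,338),(466,338))];print(np.array(k),np.mean(k,0))
f=np.load("w4.npz")["f"].astype(float).sum(2)
for v in(180,190,200,210,215):print(v,f[v,284:324].astype(int).tolist())
E
```

```text
[[444.9 259.7  60. ]
 [452.1 355.6  60. ]
 [568.6 350.3  60. ]
 [561.5 252.5  60. ]] [506.8 304.5  60. ]
[[473.9 296.3  99. ]
 [475.  312.   99. ]
 [534.5 294.1  99. ]
 [535.7 309.6  99. ]] [504.8 303.   99. ]
180 [99, 116, 97, 102, 104, 109, 99, 95, 102, 102, 103, 75, 108, 71, 113, 136, 149, 141, 145, 147, 140, 139, 142, 135, 144, 133, 136, 147, 133, 122, 135, 125, 126, 196, 699, 724, 709, 698, 705, 698]
190 [95, 118, 117, 116, 89, 102, 114, 108, 107, 111, 90, 99, 70, 63, 118, 145, 147, 124, 139, 159, 140, 140, 147, 149, 144, 158, 128, 137, 145, 131, 142, 123, 145, 121, 104, 521, 703, 699, 702, 696]
200 [219, 82, 99, 123, 106, 98, 95, 100, 114, 89, 100, 86, 84, 105, 140, 126, 141, 139, 140, 137, 140, 142, 155, 150, 147, 137, 148, 112, 130, 110, 351, 663, 712, 706, 699, 701, 697, 705, 689, 586]
210 [463, 497, 495, 483, 481, 476, 486, 485, 362, 164, 66, 99, 55, 128, 141, 138, 141, 140, 138, 137, 150, 123, 133, 144, 136, 126, 101, 624, 618, 554, 515, 525, 519, 524, 528, 525, 519, 515, 520, 523]
215 [528, 531, 541, 530, 522, 529, 520, 540, 395, 161, 79, 89, 80, 119, 129, 145, 146, 128, 145, 137, 136, 123, 137, 134, 137, 132, 191, 488, 531, 525, 522, 515, 520, 518, 523, 523, 522, 525, 522, 523]
```

```bash
python3 - <<'E'
from plan import *
np.set_printoptions(precision=1,suppress=True)
q=lambda u,v,z:back("w4",((u+.5)/1.5-.5,(v+.5)/1.5-.5),z)
for z in(60,62):print("ring",q(448.5,279.5,z),q(405,279.5,z),q(492,279.5,z),q(448.5,237,z),q(448.5,322,z))
f=np.load("w4.npz")["f"].astype(float).sum(2)
# box top edges by gradient, native px, top surface z=60
g=f[140:225].mean(0);print("cols",[(i,int(g[i+1]-g[i])) for i in range(240,360) if abs(g[i+1]-g[i])>40])
h=f[:,255:275].mean(1);print("rows",[(i,int(h[i+1]-h[i])) for i in range(115,250) if abs(h[i+1]-h[i])>40])
h=f[:,325:338].mean(1);print("rowsR",[(i,int(h[i+1]-h[i])) for i in range(115,250) if abs(h[i+1]-h[i])>40])
rows([506.5,304.2,83],tool(np.pi/2-.065),10)
E
```

```text
ring [507.5 305.1  60. ] [505.3 275.   60. ] [509.7 335.2  60. ] [477.9 306.1  60. ] [538.8 304.1  60. ]
ring [507.  304.9  62. ] [504.8 275.   62. ] [509.2 334.7  62. ] [477.6 305.8  62. ] [538.  303.8  62. ]
cols [(249, -47), (250, -55), (292, -55), (293, -47), (310, 92), (311, 48), (312, 45), (318, 58)]
rows [(125, -113), (126, -52), (127, 40), (128, 116), (154, -140), (155, -40), (210, 104), (211, 72), (236, -47)]
rowsR [(124, -102), (125, -58), (126, 50), (127, 122), (222, -70), (229, 45), (235, -43), (237, -105)]
n 10 shift [0.0031, 0.0563, 0.1724] turn [-0.005, -0.0026, -0.0131] total mm [  2.4  42.2 129.3] deg [-0.2 -0.1 -0.5]
```

carry_out:
  steps:
    - [[0.003,0.1,0.1],[0,0,0]]
    - [[0.003,0.14,0.1],[0,0,-0.05]]
    - [[0.003,0.14,0.15],[0,0,-0.05]]
    - [[0.003,0.12,0.2],[-0.05,0,-0.03]]
    - [[0.003,0.063,0.23],[0,0,0]]

```text
t: 20.75
ee_pos: [507.3, 306.1, 152.8]
orientation: [-0.098, -3.139, -0.002]
force: [-0.0, 0.5, 0.1]
width: 68.2
grip_force: 0.0
```

carry_out:
  steps:
    - [[0.003,0,0.23],[0,0,0]]
    - [[0.003,0,0.23],[0,0,0]]
    - [[0.003,0,0.23],[0,0,0]]
    - [[0,0,0.15],[0,0,0]]
    - [[0,0,0],[0,0,0]]

```text
t: 21.25
ee_pos: [505.0, 304.5, 88.1]
orientation: [-0.099, -3.134, 0.003]
force: [-0.0, -0.6, -0.8]
width: 68.0
grip_force: 0.0
```

carry_out:
  steps:
    - [[0,0,0],[0,0,0]]
    - [[0,0,0],[0,0,0]]

```text
t: 21.45
ee_pos: [507.4, 305.3, 92.5]
orientation: [0.1, 3.139, 0.003]
force: [0.9, 0.7, 0.3]
width: 68.4
grip_force: 0.0
```

```bash
python3 - <<'E'
from plan import *
rows([506.5,304.5,83],tool(np.pi/2-.065),2)
from bench import r
s=r.read_state();print(s["t"],s["ee_pos"],s["force"])
E
```

```text
n 2 shift [0.0059, -0.0056, 0.0636] turn [0.0125, 0.0052, 0.0094] total mm [ 0.9 -0.8  9.5] deg [0.1  0.04 0.08]
21.45 [507.43357706 305.27473155  92.54476772] [0.93844821 0.7435598  0.27319517]
```

carry_out:
  steps:
    - [[0.006,-0.005,0.06],[0,0,0]]
    - [[0.006,-0.005,0.06],[0,0,0]]
    - [[0,0,0],[0,0,0]]
    - [[0,0,0],[0,0,0]]

```text
t: 21.85
ee_pos: [505.6, 304.0, 82.2]
orientation: [-0.1, -3.138, -0.001]
force: [-0.3, 0.2, 0.6]
width: 68.1
grip_force: 0.0
```

carry_out:
  steps:
    - [[0,0,0],[0,0,0]]
    - [[0,0,0],[0,0,0]]
    - [[0,0,0],[0,0,0]]
    - [[0,0,0],[0,0,0]]
    - [[0,0,0],[0,0,0]]
  gripper: 0
  force: 30

```text
t: 22.35
ee_pos: [506.0, 304.9, 82.7]
orientation: [-0.1, -3.14, -0.004]
force: [0.7, 2.9, 0.1]
width: 13.5
grip_force: 35.1
```

carry_out:
  steps:
    - [[0,0,0],[0,0,0]]
    - [[0,0,0],[0,0,0]]
    - [[0,0,0],[0,0,0]]

```text
t: 22.65
ee_pos: [505.9, 304.9, 82.7]
orientation: [-0.1, -3.14, -0.004]
force: [-0.3, 3.5, 1.0]
width: 13.4
grip_force: 35.2
```

carry_out:
  steps:
    - [[0,0,0],[0,0,0.8]]
    - [[0,0,0],[0,0,0.8]]
    - [[0,0,0],[0,0,0.8]]
    - [[0,0,0],[0,0,0.8]]
    - [[0,0,0],[0,0,0.8]]

```text
t: 23.15
ee_pos: [506.1, 305.7, 82.7]
orientation: [-0.539, -3.095, -0.006]
force: [2.0, 6.7, -0.4]
width: 13.3
grip_force: 35.1
```

```bash
cat > st.py <<'E'
from bench import r
s=r.read_state();print(s["t"],s["ee_pos"].round(1),s["orientation"].round(3),"F",s["force"].round(1),"tq",s["ft_torque"].round(2),s["width"].round(1),s["grip_force"].round(1),"q6",s["q"][5].round(3))
E
python3 st.py
```

```text
Traceback (most recent call last):
  File "st.py", line 2, in <module>
    s=r.read_state();print(s["t"],s["ee_pos"].round(1),s["orientation"].round(3),"F",s["force"].round(1),"tq",s["ft_torque"].round(2),s["width"].round(1),s["grip_force"].round(1),"q6",s["q"][5].round(3))
                                                                                                                                      ^^^^^^^^^^^^^^^^
AttributeError: 'float' object has no attribute 'round'
```

carry_out:
  steps:
    - [[0,0,0],[0,0,0.9]]
    - [[0,0,0],[0,0,0.9]]
    - [[0,0,0],[0,0,0.9]]
    - [[0,0,0],[0,0,0.9]]
    - [[0,0,0],[0,0,0.9]]

```text
t: 23.65
ee_pos: [506.5, 306.5, 82.7]
orientation: [-1.016, -2.972, -0.009]
force: [2.6, 8.3, -1.5]
width: 13.4
grip_force: 34.9
```

carry_out:
  steps:
    - [[0,0,0],[0,0,0.9]]
    - [[0,0,0],[0,0,0.9]]
    - [[0,0,0],[0,0,0.9]]
    - [[0,0,0],[0,0,0.9]]
    - [[0,0,0],[0,0,0.9]]

```text
t: 24.15
ee_pos: [507.1, 307.1, 82.7]
orientation: [-1.468, -2.776, -0.012]
force: [4.9, 10.6, -3.4]
width: 13.7
grip_force: 34.7
```

```bash
sed -i 's/s\["width"\].round(1),s\["grip_force"\].round(1)/round(s["width"],1),round(s["grip_force"],1)/' st.py; python3 st.py
```

```text
24.15 [507.1 307.1  82.7] [-1.468 -2.776 -0.012] F [ 4.9 10.6 -3.4] tq [ 1.64 -0.58  0.14] 13.7 34.7 q6 -0.153
```

carry_out:
  steps:
    - [[0.005,0.003,0],[0,0,0.9]]
    - [[0.005,0.003,0],[0,0,0.9]]
    - [[0.005,0.003,0],[0,0,0.9]]
    - [[0,0,0],[0,0,0.9]]
    - [[0,0,0],[0,0,0.4]]

```text
t: 24.65
ee_pos: [507.8, 307.6, 82.8]
orientation: [1.84, 2.546, 0.011]
force: [7.0, 9.0, -3.8]
width: 13.4
grip_force: 34.6
```

```bash
python3 st.py
```

```text
24.65 [507.8 307.6  82.8] [1.84  2.546 0.011] F [ 7.   9.  -3.8] tq [ 1.28 -0.84  0.13] 13.4 34.6 q6 0.128
```

carry_out:
  steps:
    - [[0,0,0],[0,0,0.4]]
    - [[0,0,0],[0,0,0.4]]
    - [[0,0,0],[0,0,0]]
    - [[0,0,0],[0,0,0]]
    - [[0,0,0],[0,0,0]]

```text
t: 25.15
ee_pos: [507.9, 307.6, 82.8]
orientation: [1.905, 2.497, 0.011]
force: [6.5, 8.9, -3.5]
width: 13.5
grip_force: 40.5
```

```bash
python3 st.py
```

```text
25.15 [507.9 307.6  82.8] [1.905 2.497 0.011] F [ 6.5  8.9 -3.5] tq [ 1.34 -0.88  0.89] 13.5 40.5 q6 0.18
```

The torque about z jumped to 0.9 N m, so the key is at its stop. I'll hold a moment more, then open and let it spring back.

carry_out:
  steps:
    - [[0,0,0],[0,0,0]]
    - [[0,0,0],[0,0,0]]
    - [[0,0,0],[0,0,0]]

```text
t: 25.45
ee_pos: [507.9, 307.6, 82.8]
orientation: [1.906, 2.497, 0.011]
force: [5.9, 8.3, -3.9]
width: 13.4
grip_force: 40.5
```

carry_out:
  steps:
    - [[0,0,0],[0,0,0]]
    - [[0,0,0],[0,0,0]]
    - [[0,0,0],[0,0,0]]
    - [[0,0,0],[0,0,0]]
    - [[0,0,0],[0,0,0]]
  gripper: 1

```text
t: 25.95
ee_pos: [505.6, 304.5, 82.1]
orientation: [-1.909, -2.494, 0.003]
force: [-0.4, 0.5, 0.7]
width: 84.2
grip_force: 0.0
```

carry_out:
  steps:
    - [[0,0,0],[0,0,0]]
    - [[0,0,0],[0,0,0]]
    - [[0,0,0],[0,0,0]]

```text
t: 26.25
ee_pos: [505.8, 305.2, 82.4]
orientation: [-1.909, -2.494, 0.001]
force: [0.9, 0.7, 0.0]
width: 85.4
grip_force: 0.0
```

carry_out:
  steps:
    - [[0,0,-0.1],[0,0,0]]
    - [[0,0,-0.25],[0,0,0]]
    - [[0,0,-0.35],[0,0,0]]
    - [[0,0,-0.4],[0,0,0]]
    - [[0,0,-0.4],[0,0,0]]

```text
t: 26.75
ee_pos: [505.8, 305.3, 196.5]
orientation: [-1.909, -2.494, 0.0]
force: [-0.0, 0.2, -1.0]
width: 85.5
grip_force: 0.0
```

carry_out:
  steps:
    - [[0,0,-0.3],[0,0,0]]
    - [[0,0,0],[0,0,0]]
    - [[0,0,0],[0,0,0]]

```text
t: 27.05
ee_pos: [506.1, 305.4, 218.0]
orientation: [-1.909, -2.494, -0.002]
force: [0.3, -0.2, -0.4]
width: 85.5
grip_force: 0.0
```

```bash
python3 st.py; python3 - <<'E'
from h import *
from bench import r
d=r.snapshot("scene")["frame"];o=cam("scene")[2];d2=r.snapshot("side")["frame"];o2=cam("side")[2]
# key region compared with the start picture (key back at rest) 
print("key diff scene",np.abs(d[140:165,283:306].astype(int)-o[140:165,283:306]).mean(),"side",np.abs(d2[118:138,226:250].astype(int)-o2[118:138,226:250]).mean())
# panel bright (pale) region in the scene view, now
hsv=cv2.cvtColor(d,cv2.COLOR_BGR2HSV);m=((hsv[...,0]<22)&(hsv[...,2]>165)&(hsv[...,1]>60)).astype(np.uint8);m[:120]=0;m[270:]=0;m[:,:215]=0;m[:,310:]=0
c=max(cv2.findContours(m,cv2.RETR_EXTERNAL,cv2.CHAIN_APPROX_SIMPLE)[0],key=cv2.contourArea);print(cv2.contourArea(c),cv2.approxPolyDP(c,4,True)[:,0].tolist())
import sys;sys.path.insert(0,".")
from plan import RX,RY,RYAW
for th in(.62,.649,.68):
    P=[]
    for y,h in((-60,170),(60,170),(60,0),(-60,0)):
        x=10*np.cos(th)-h*np.sin(th);z=20+10*np.sin(th)+h*np.cos(th)
        P.append(R.from_euler("z",RYAW).apply([x,y,z])+[RX,RY,0])
    print(th,proj("scene",P).round(1).tolist())
E
```

```text
27.05 [506.1 305.4 218. ] [-1.909e+00 -2.494e+00 -2.000e-03] F [ 0.3 -0.2 -0.4] tq [ 0.03 -0.01 -0.05] 85.5 0.0 q6 0.182
key diff scene 2.028985507246377 side 4.825
1920.0 [[254, 173], [232, 193], [270, 244], [288, 220]]
0.62 [[233.3, 190.8], [256.3, 170.2], [285.7, 221.3], [266.2, 245.6]]
0.649 [[231.9, 191.2], [254.9, 170.6], [285.7, 221.2], [266.2, 245.5]]
0.68 [[230.5, 191.7], [253.5, 171.2], [285.6, 221.1], [266.1, 245.4]]
```

```bash
python3 - <<'E'
from h import *
from bench import r
from plan import RX,RY,RYAW
for n,b in(("side",(250,140,80,115)),("scene",(215,140,95,120))):
    d=r.snapshot(n)["frame"];x,y,w,h=b
    hsv=cv2.cvtColor(d,cv2.COLOR_BGR2HSV)[y:y+h,x:x+w]
    m=((hsv[...,0]<25)&(hsv[...,2]>150)&(hsv[...,1]>60)).astype(np.uint8)
    c=max(cv2.findContours(m,cv2.RETR_EXTERNAL,cv2.CHAIN_APPROX_SIMPLE)[0],key=cv2.contourArea);print(n,cv2.contourArea(c),(cv2.approxPolyDP(c,3,True)[:,0]+[x,y]).tolist())
    for xr,th in((0,.649),(3,.655),(8,.66)):
        P=[]
        for y_,hh,t in((-60,170,10),(60,170,10),(60,0,10),(-60,0,10),(-60,0,0)):
            P.append(R.from_euler("z",RYAW).apply([xr+t*np.cos(th)-hh*np.sin(th),y_,20+t*np.sin(th)+hh*np.cos(th)])+[RX,RY,0])
        print(xr,proj(n,P).round(1).tolist())
    Q=[R.from_euler("z",RYAW).apply(k)+[RX,RY,0] for k in([45,-95,0],[45,-95,28],[45,95,28],[-90,-95,0])]
    print("rest pts model",proj(n,Q).round(1).tolist())
E
echo "observed rest: side (314.5,243),(316,238),(299.7,188),(270.5,250) scene (273,264),-,(302,218),(229,247)"
```

```text
side 1229.0 [[256, 175], [263, 209], [303, 230], [294, 198]]
0 [[264.9, 207.5], [256.0, 174.2], [290.0, 199.0], [299.9, 230.9], [297.1, 232.6]]
3 [[265.7, 207.5], [256.8, 174.2], [290.9, 198.8], [300.9, 230.7], [298.1, 232.4]]
8 [[267.3, 207.4], [258.3, 174.1], [292.5, 198.6], [302.6, 230.4], [299.8, 232.1]]
rest pts model [[315.0, 243.8], [315.8, 238.3], [299.0, 188.0], [268.9, 251.8]]
scene 2009.5 [[253, 173], [232, 195], [270, 245], [288, 220], [270, 190]]
0 [[231.9, 191.2], [254.9, 170.6], [285.7, 221.2], [266.2, 245.5], [263.4, 246.2]]
3 [[232.7, 191.6], [255.6, 171.0], [286.6, 221.5], [267.2, 245.9], [264.4, 246.6]]
8 [[234.1, 192.3], [257.0, 171.6], [288.2, 222.0], [268.9, 246.5], [266.1, 247.3]]
rest pts model [[272.3, 266.1], [272.8, 257.9], [302.6, 218.2], [227.5, 248.1]]
observed rest: side (314.5,243),(316,238),(299.7,188),(270.5,250) scene (273,264),-,(302,218),(229,247)
```

The foot may sit farther out than the tool reading suggested. I'll check it with the wrist camera from the earlier viewpoint, numerically.

```bash
python3 - <<'E'
from plan import *
rows([600,-130,290],tool(.129),14)
E
```

```text
n 14 shift [-0.4243, 0.0054, -0.0712] turn [-0.0047, -0.0, 0.1384] total mm [-445.5    5.7  -74.7] deg [-0.26 -0.    7.75]
```

carry_out:
  steps:
    - [[-0.424,0.005,-0.071],[0,0,0.138]]
    - [[-0.424,0.005,-0.071],[0,0,0.138]]
    - [[-0.424,0.005,-0.071],[0,0,0.138]]
    - [[-0.424,0.005,-0.071],[0,0,0.138]]
    - [[-0.424,0.005,-0.071],[0,0,0.138]]

```text
t: 27.75
ee_pos: [546.1, 150.3, 242.6]
orientation: [-1.967, -2.446, 0.003]
force: [0.3, 0.1, -0.6]
width: 85.8
grip_force: 0.0
```

carry_out:
  steps:
    - [[-0.424,0.005,-0.071],[0,0,0.138]]
    - [[-0.424,0.005,-0.071],[0,0,0.138]]
    - [[-0.424,0.005,-0.071],[0,0,0.138]]
    - [[-0.424,0.005,-0.071],[0,0,0.138]]
    - [[-0.424,0.005,-0.071],[0,0,0.138]]

```text
t: 28.25
ee_pos: [579.1, -5.3, 269.1]
orientation: [-2.026, -2.397, 0.002]
force: [0.2, 0.3, 0.0]
width: 85.3
grip_force: 0.0
```

carry_out:
  steps:
    - [[-0.424,0.005,-0.071],[0,0,0.138]]
    - [[-0.424,0.005,-0.071],[0,0,0.138]]
    - [[-0.424,0.005,-0.071],[0,0,0.138]]
    - [[-0.424,0.005,-0.071],[0,0,0.138]]

```text
t: 28.65
ee_pos: [600.1, -130.7, 290.2]
orientation: [-2.071, -2.357, 0.002]
force: [-0.3, -1.2, -0.5]
width: 85.5
grip_force: 0.0
```

carry_out:
  steps:
    - [[0,0,0],[0,0,0]]
    - [[0,0,0],[0,0,0]]
    - [[0,0,0],[0,0,0]]
    - [[0,0,0],[0,0,0]]

```text
t: 29.05
ee_pos: [600.1, -128.3, 291.1]
orientation: [-2.07, -2.36, 0.001]
force: [0.7, 0.1, 0.4]
width: 85.5
grip_force: 0.0
```

```bash
python3 - <<'E'
from h import *
from bench import r
from scipy.signal import find_peaks
s=r.read_state();print(s["t"],s["ee_pos"].round(1),s["orientation"].round(3))
w=r.snapshot("wrist")
np.savez("w5.npz",K=w["K"],C=w["tool_from_camera"],p=s["ee_pos"],o=s["orientation"],f=w["frame"])
f=w["frame"].astype(float)
for v in(50,65,80,95,110):
    g=f[v-2:v+3,200:380].mean(0);g=cv2.GaussianBlur(g.reshape(1,-1,3),(0,0),.7)[0]
    d=np.diff(g,axis=0);m=np.abs(d).sum(1);pk,_=find_peaks(m,height=18)
    print(v,[(round(float(200.5+p+0.5*(m[p-1]-m[p+1])/(m[p-1]-2*m[p]+m[p+1])),1),int(d[p].sum())) for p in pk])
print(f[80,200:380].mean(1).astype(int).tolist())
hsv=cv2.cvtColor(w["frame"],cv2.COLOR_BGR2HSV);m=((hsv[...,0]<25)&(hsv[...,2]>150)&(hsv[...,1]>60)).astype(np.uint8);m[190:]=0;m[:,350:]=0
for c in cv2.findContours(m,cv2.RETR_EXTERNAL,cv2.CHAIN_APPROX_SIMPLE)[0]:
    if cv2.contourArea(c)>300:print(cv2.contourArea(c),cv2.approxPolyDP(c,3,True)[:,0].tolist())
E
```

```text
29.05 [ 600.1 -128.3  291.1] [-2.07e+00 -2.36e+00  1.00e-03]
50 [(216.5, 36), (224.3, 21), (322.1, -129), (333.0, -25), (336.8, 44), (344.5, 76)]
65 [(216.9, 32), (224.7, 26), (263.8, -30), (266.2, -20), (272.0, 27), (274.0, 23), (321.2, -124), (331.9, -30), (335.7, 47), (343.1, 67)]
80 [(217.5, 37), (224.9, 20), (255.2, -131), (260.6, -29), (278.7, 28), (283.3, 133), (320.3, -107), (330.7, -34), (334.7, 47), (341.8, 78)]
95 [(217.9, 22), (225.5, 26), (253.8, -137), (258.5, -35), (281.5, 36), (285.0, 116), (319.3, -103), (329.5, -28), (333.6, 51), (340.5, 88)]
110 [(218.5, 33), (225.7, 25), (257.6, -107), (265.3, -21), (276.6, 18), (281.5, 107), (318.5, -119), (329.6, -33), (332.6, 47), (339.4, 80)]
[131, 129, 129, 126, 130, 127, 133, 130, 129, 133, 130, 130, 131, 129, 130, 129, 125, 134, 150, 156, 156, 153, 154, 154, 153, 160, 170, 171, 171, 170, 172, 172, 171, 174, 170, 171, 175, 172, 175, 174, 174, 175, 174, 177, 174, 176, 175, 174, 173, 174, 175, 175, 176, 178, 181, 129, 68, 66, 70, 69, 65, 47, 40, 31, 38, 42, 39, 38, 36, 37, 42, 33, 39, 34, 41, 37, 34, 42, 36, 55, 68, 69, 64, 108, 166, 172, 171, 168, 167, 165, 165, 166, 162, 165, 164, 163, 167, 160, 159, 158, 154, 155, 154, 153, 152, 156, 150, 154, 154, 155, 158, 161, 159, 160, 161, 162, 161, 160, 165, 167, 138, 89, 77, 74, 82, 72, 78, 68, 77, 75, 77, 60, 54, 45, 38, 70, 79, 75, 74, 79, 69, 70, 96, 128, 128, 131, 129, 131, 132, 133, 130, 134, 134, 128, 131, 133, 131, 130, 127, 129, 127, 132, 133, 131, 129, 129, 132, 133, 131, 127, 132, 128, 131, 133, 130, 131, 131, 130, 131, 132]
12971.0 [[262, 6], [255, 9], [254, 24], [224, 12], [215, 15], [221, 155], [316, 143], [322, 48], [307, 43], [306, 29], [299, 25], [297, 37], [291, 37], [289, 21]]
```

```bash
sed 's/w2.npz/w5.npz/' fitw.py > fitp.py; python3 - <<'E'
src=open("fitp.py").read().split("V=np.array")[0]
exec(src)
V=np.array([50,65,80,95,110])
lo=[344.5,343.1,341.8,340.5,339.4];ff=[322.1,321.2,320.3,319.3,318.5];tf=[224.3,224.7,224.9,225.5,225.7];tr=[216.5,216.9,217.5,217.9,218.5]
def line(p,x,z,ps=0,y0=-60,y1=60):
    c,s=np.cos(ps),np.sin(ps)
    a,b=pr([pt(p,x-s*y,c*y,z) for y in(y0,y1)]);return a[0]+(b[0]-a[0])*(V-a[1])/(b[1]-a[1])
def res(k):
    dx,yaw,xr,th,ps=k;p=[652.3+dx,-27.7,yaw]
    return np.concatenate([line(p,45,28)-lo,line(p,xr+10*np.cos(th),20+10*np.sin(th),ps)-ff,
      line(p,xr+10*np.cos(th)-170*np.sin(th),20+10*np.sin(th)+170*np.cos(th),ps)-tf,line(p,xr-170*np.sin(th),20+170*np.cos(th),ps)-tr])
s=least_squares(res,[0,.129,3,.65,0],x_scale=[1,.01,1,.01,.01]);print(s.x,"centre x",s.x[2]+5*np.cos(s.x[3]));print(res(s.x).round(1))
p=[652.3+s.x[0],-27.7,s.x[1]]
for y in(-60,60):print("foot end y",y,pr([pt(p,s.x[2]+8,y,26)]).round(1))
E
```

```text
[-0.362  0.124  9.609  0.713  0.003] centre x 13.390096006300169
[-0.1  0.   0.1  0.1 -0.1  0.1  0.  -0.   0.  -0.1 -0.1 -0.1  0.1 -0.1
  0.1 -0.   0.1 -0.   0.1 -0. ]
foot end y -60 [[316.4 143.9]]
foot end y 60 [[322.6  48.7]]
```

The fit gives the rear corner at 9.6 mm, lean 0.713 and centre x about 13.4 mm. My stored downward press pushed the foot out at release, so I'll re-grip, tuck it in and release without load, then turn the key again.

```bash
python3 - <<'E'
from plan import *
p,q=lean(.713,9.6,0);a=q.apply([0,0,1]);pp=p-75*a;print(p,pp,a)
up=pp-[0,0,0]
rows(up,q,12)
rows(p,q,5,dict(ee_pos=pp,orientation=q.as_rotvec()))
E
```

```text
[574.88662181 -37.74209116 129.0156641 ] [526.23629869 -44.05302851 185.74588648] [ 0.64867097  0.08414583 -0.75640296]
n 12 shift [0.1034, -0.1054, 0.0908] turn [-0.8528, -0.0024, 0.0018] total mm [ 93.1 -94.9  81.8] deg [-40.94  -0.11   0.09]
n 5 shift [0.0, -0.0, 0.2] turn [0.0, 0.0, 0.0] total mm [ 0. -0. 75.] deg [0. 0. 0.]
```

carry_out:
  steps:
    - [[0.103,-0.105,0.091],[-0.853,0,0]]
    - [[0.103,-0.105,0.091],[-0.853,0,0]]
    - [[0.103,-0.105,0.091],[-0.853,0,0]]
    - [[0.103,-0.105,0.091],[-0.853,0,0]]
    - [[0.103,-0.105,0.091],[-0.853,0,0]]
  gripper: 0.5

```text
t: 29.6
ee_pos: [560.2, -94.4, 253.3]
orientation: [1.929, 2.2, 0.333]
force: [-0.3, -0.8, 0.0]
width: 42.6
grip_force: 0.0
```

carry_out:
  steps:
    - [[0.103,-0.105,0.091],[-0.853,0,0]]
    - [[0.103,-0.105,0.091],[-0.853,0,0]]
    - [[0.103,-0.105,0.091],[-0.853,0,0]]
    - [[0.103,-0.105,0.091],[-0.853,0,0]]
    - [[0.103,-0.105,0.091],[-0.853,0,0]]

```text
t: 30.1
ee_pos: [533.2, -59.0, 206.3]
orientation: [1.767, 2.015, 0.621]
force: [-0.4, 0.2, 0.3]
width: 42.9
grip_force: 0.0
```

carry_out:
  steps:
    - [[0.103,-0.105,0.091],[-0.853,0,0]]
    - [[0.103,-0.105,0.091],[-0.853,0,0]]
    - [[0,0,0],[0,0,0]]
    - [[0,0,0],[0,0,0]]

```text
t: 30.5
ee_pos: [526.8, -45.1, 186.4]
orientation: [1.701, 1.937, 0.722]
force: [-0.7, -0.3, 0.2]
width: 42.5
grip_force: 0.0
```

```bash
python3 - <<'E'
from plan import *
where();rows(*lean(.713,9.6,0),5)
E
```

```text
t 30.5 rear x,z -39.0 57.4 y -1.0 lean 0.713 yaw 0.0 F [-0.7 -0.3  0.2] tq [-0.03  0.33 -0.04] w 42.5 grip 0.0
n 5 shift [0.0028, -0.0021, 0.2005] turn [0.0011, -0.0031, 0.0012] total mm [ 1.1 -0.8 75.2] deg [ 0.02 -0.06  0.02]
```

carry_out:
  steps:
    - [[0.003,-0.002,0.2],[0,0,0]]
    - [[0.003,-0.002,0.2],[0,0,0]]
    - [[0.003,-0.002,0.2],[0,0,0]]
    - [[0.003,-0.002,0.2],[0,0,0]]
    - [[0.003,-0.002,0.2],[0,0,0]]

```text
t: 31.0
ee_pos: [577.4, -38.5, 131.0]
orientation: [1.698, 1.935, 0.724]
force: [0.7, -0.6, 0.6]
width: 42.6
grip_force: 0.0
```

carry_out:
  steps:
    - [[0,0,0],[0,0,0]]
    - [[0,0,0],[0,0,0]]
    - [[0,0,0],[0,0,0]]
    - [[0,0,0],[0,0,0]]
  gripper: 0.18
  force: 25

```text
t: 31.4
ee_pos: [575.4, -38.3, 130.3]
orientation: [1.7, 1.935, 0.723]
force: [-0.6, 0.8, 0.1]
width: 15.1
grip_force: 0.0
```

carry_out:
  steps:
    - [[0,0,0],[0,0,0]]
    - [[0,0,0],[0,0,0]]
    - [[0,0,0],[0,0,0]]
  gripper: 0

```text
t: 31.7
ee_pos: [575.1, -38.3, 129.7]
orientation: [1.7, 1.935, 0.723]
force: [-3.6, -1.6, 3.5]
width: 9.7
grip_force: 29.6
```

```bash
python3 - <<'E'
from plan import *
where();rows(*lean(.63,4,2),6)
E
```

```text
t 31.7 rear x,z 10.0 0.9 y -0.5 lean 0.715 yaw -0.0 F [-3.6 -1.6  3.5] tq [-0.04  0.27 -0.06] w 9.7 grip 29.6
n 6 shift [0.0013, 0.0176, -0.0092] turn [0.2029, -0.0006, -0.0] total mm [ 0.6  7.9 -4.1] deg [ 4.87 -0.01 -0.  ]
```

carry_out:
  steps:
    - [[0,0.0176,-0.018],[0.2,0,0]]
    - [[0,0.0176,-0.012],[0.2,0,0]]
    - [[0,0.0176,-0.01],[0.2,0,0]]
    - [[0,0.0176,-0.01],[0.2,0,0]]
    - [[0,0.0176,-0.006],[0.2,0,0]]

```text
t: 32.2
ee_pos: [577.2, -37.6, 136.0]
orientation: [1.743, 1.985, 0.661]
force: [0.3, -0.4, -1.3]
width: 9.5
grip_force: 28.8
```

carry_out:
  steps:
    - [[0,0.0176,-0.006],[0.2,0,0]]
    - [[0,0,0],[0,0,0]]

```text
t: 32.4
ee_pos: [578.3, -37.5, 137.4]
orientation: [1.75, 1.994, 0.649]
force: [0.2, -0.1, -1.7]
width: 9.9
grip_force: 28.7
```

```bash
python3 - <<'E'
from plan import *
where();rows(*lean(.635,2,1.2),4)
E
```

```text
t 32.4 rear x,z 3.5 1.4 y -0.0 lean 0.629 yaw 0.0 F [ 0.2 -0.1 -1.7] tq [-0.12  0.49  0.01] w 9.9 grip 28.7
n 4 shift [0.0007, -0.0074, -0.0025] turn [-0.0221, -0.0046, 0.0016] total mm [ 0.2 -2.2 -0.8] deg [-0.35 -0.07  0.03]
```

carry_out:
  steps:
    - [[0,-0.013,-0.006],[0,0,0]]
    - [[0,-0.013,-0.006],[0,0,0]]
    - [[0,-0.013,-0.002],[0,0,0]]
    - [[0,0,0],[0,0,0]]

```text
t: 32.8
ee_pos: [575.2, -38.1, 136.8]
orientation: [1.75, 1.992, 0.65]
force: [1.0, 0.1, -0.3]
width: 9.5
grip_force: 28.8
```

```bash
python3 - <<'E'
from plan import *
where()
E
```

```text
t 32.8 rear x,z 0.6 0.9 y -0.3 lean 0.631 yaw -0.0 F [ 1.   0.1 -0.3] tq [ 0.04 -0.02  0.04] w 9.5 grip 28.8
```

carry_out:
  steps:
    - [[0,-0.018,0],[-0.14,0,0]]
    - [[0,0,0],[0,0,0]]
    - [[0,0,0],[0,0,0]]

```text
t: 33.1
ee_pos: [574.1, -38.3, 136.0]
orientation: [1.744, 1.985, 0.659]
force: [0.1, 0.4, 1.7]
width: 9.6
grip_force: 29.0
```

```bash
python3 - <<'E'
from plan import *
where()
E
```

```text
t 33.1 rear x,z 0.6 0.9 y -0.4 lean 0.64 yaw -0.0 F [0.1 0.4 1.7] tq [-0.06 -0.    0.02] w 9.6 grip 29.0
```

carry_out:
  steps:
    - [[0,-0.018,-0.004],[-0.14,0,0]]
    - [[0,0,0],[0,0,0]]
    - [[0,0,0],[0,0,0]]

```text
t: 33.4
ee_pos: [573.2, -38.4, 135.5]
orientation: [1.739, 1.978, 0.668]
force: [3.9, 0.8, -0.7]
width: 9.7
grip_force: 28.5
```

```bash
python3 - <<'E'
from plan import *
where()
E
```

```text
t 33.4 rear x,z 0.8 1.2 y -0.4 lean 0.651 yaw -0.0 F [ 3.9  0.8 -0.7] tq [ 0.01 -0.28 -0.  ] w 9.7 grip 28.5
```

carry_out:
  steps:
    - [[0,0,0.005],[0,0,0]]
    - [[0,0,0],[0,0,0]]
    - [[0,0,0],[0,0,0]]

```text
t: 33.7
ee_pos: [573.3, -38.4, 135.4]
orientation: [1.738, 1.979, 0.668]
force: [1.6, -0.2, 1.6]
width: 9.6
grip_force: 28.9
```

```bash
python3 - <<'E'
from plan import *
where()
E
```

```text
t 33.7 rear x,z 1.0 1.1 y -0.3 lean 0.65 yaw -0.0 F [ 1.6 -0.2  1.6] tq [-0.02 -0.29 -0.03] w 9.6 grip 28.9
```

carry_out:
  steps:
    - [[0,-0.005,-0.002],[0,0,0]]
    - [[0,0,0],[0,0,0]]
    - [[0,0,0],[0,0,0]]

```text
t: 34.0
ee_pos: [573.2, -38.4, 135.3]
orientation: [1.738, 1.978, 0.668]
force: [5.3, 0.8, 0.0]
width: 9.4
grip_force: 28.6
```

carry_out:
  steps:
    - [[0,0.002,-0.003],[0,0,0]]
    - [[0,0,0],[0,0,0]]
    - [[0,0,0],[0,0,0]]
  gripper: 0.115
  force: 20

```text
t: 34.3
ee_pos: [573.1, -38.4, 135.4]
orientation: [1.738, 1.978, 0.668]
force: [6.3, 0.9, -0.2]
width: 9.6
grip_force: 11.2
```

```bash
python3 - <<'E'
from plan import *
where()
E
```

```text
t 34.3 rear x,z 0.8 1.1 y -0.3 lean 0.651 yaw -0.0 F [ 6.3  0.9 -0.2] tq [-0.01 -0.63 -0.02] w 9.6 grip 11.2
```

carry_out:
  steps:
    - [[0,0.007,0],[0,0,0]]
    - [[0,0,0],[0,0,0]]
    - [[0,0,0],[0,0,0]]
  gripper: 0.13

```text
t: 34.6
ee_pos: [572.4, -38.1, 134.4]
orientation: [1.74, 1.981, 0.666]
force: [1.0, 1.3, -0.2]
width: 11.0
grip_force: 0.4
```

carry_out:
  steps:
    - [[0,0.005,0],[0,0,0]]
    - [[0,0,0],[0,0,0]]
    - [[0,0,0],[0,0,0]]
  gripper: 0.16

```text
t: 34.9
ee_pos: [573.0, -38.2, 135.1]
orientation: [1.74, 1.98, 0.667]
force: [0.3, -0.3, -0.6]
width: 13.5
grip_force: 0.0
```

carry_out:
  steps:
    - [[0,0,0],[0,0,0]]
    - [[0,0,0],[0,0,0]]
    - [[0,0,0],[0,0,0]]
  gripper: 0.28

```text
t: 35.2
ee_pos: [573.3, -38.3, 135.5]
orientation: [1.739, 1.98, 0.667]
force: [1.1, 0.4, -0.3]
width: 23.7
grip_force: 0.0
```

carry_out:
  steps:
    - [[0,0,0],[0,0,0]]
    - [[0,0,0],[0,0,0]]
    - [[0,0,0],[0,0,0]]
  gripper: 0.4

```text
t: 35.5
ee_pos: [573.3, -38.2, 135.6]
orientation: [1.739, 1.979, 0.667]
force: [0.2, 0.6, -0.4]
width: 34.2
grip_force: 0.0
```

carry_out:
  steps:
    - [[0,0,-0.1],[0,0,0]]
    - [[0,0,-0.25],[0,0,0]]
    - [[0,0,-0.35],[0,0,0]]
    - [[0,0,-0.4],[0,0,0]]
    - [[0,0,-0.4],[0,0,0]]

```text
t: 36.0
ee_pos: [504.8, -47.0, 226.2]
orientation: [1.739, 1.98, 0.667]
force: [-0.2, -1.0, 0.1]
width: 34.1
grip_force: 0.0
```

```bash
python3 st.py; cat > chk.py <<'E'
from h import *
from bench import r
x,y,w,h=250,140,80,115
d=r.snapshot("side")["frame"]
hsv=cv2.cvtColor(d,cv2.COLOR_BGR2HSV)[y:y+h,x:x+w]
m=((hsv[...,0]<25)&(hsv[...,2]>150)&(hsv[...,1]>60)).astype(np.uint8)
c=max(cv2.findContours(m,cv2.RETR_EXTERNAL,cv2.CHAIN_APPROX_SIMPLE)[0],key=cv2.contourArea);print(cv2.contourArea(c),(cv2.approxPolyDP(c,3,True)[:,0]+[x,y]).tolist(),"before [[256,175],[263,209],[303,230],[294,198]]")
E
python3 chk.py
```

```text
36.0 [504.8 -47.  226.2] [1.739 1.98  0.667] F [-0.2 -1.   0.1] tq [ 0.    0.3  -0.05] 34.1 0.0 q6 -0.62
1196.0 [[256, 174], [263, 209], [301, 230], [293, 199]] before [[256,175],[263,209],[303,230],[294,198]]
```

```bash
python3 - <<'E'
from h import *
from bench import r
from scipy.signal import find_peaks
from plan import RX,RY,RYAW
F=np.mean([r.snapshot("side")["frame"].astype(float) for _ in range(4)],0)
V=np.array([205,210,215,220,225]);ff=[];lo=[]
for v in V:
    g=F[v-1:v+2,280:330].mean(0);g=cv2.GaussianBlur(g.reshape(1,-1,3),(0,0),.8)[0]
    d=np.diff(g,axis=0);m=np.abs(d).sum(1);pk,_=find_peaks(m,height=15)
    print(v,[(round(float(280.5+p+0.5*(m[p-1]-m[p+1])/(m[p-1]-2*m[p]+m[p+1])),1),int(d[p].sum())) for p in pk])
W=lambda k:R.from_euler("z",RYAW).apply(k)+[RX,RY,0]
def ln(x,z):
    a,b=proj("side",[W([x,-60,z]),W([x,60,z])]);return (a[0]+(b[0]-a[0])*(V-a[1])/(b[1]-a[1])).round(1)
print("lip outer",ln(45,28))
for xr,th in((0,.649),(4,.68),(9.6,.713)):print(xr,ln(xr+10*np.cos(th),20+10*np.sin(th)))
print(r.read_state()["t"])
E
```

```text
205 [(281.4, 104), (294.3, -89), (300.2, -21), (305.3, 57)]
210 [(295.8, -84), (301.7, -17), (307.0, 55)]
215 [(297.3, -88), (303.4, -19), (308.6, 58)]
220 [(284.7, 31), (298.9, -90), (305.2, -15), (310.3, 57)]
225 [(292.8, 31), (300.6, -95), (306.9, -16), (311.9, 53)]
lip outer [304.7 306.4 308.  309.7 311.4]
0 [291.8 293.4 294.9 296.5 298.1]
4 [293.2 294.7 296.3 297.9 299.4]
9.6 [295.  296.6 298.2 299.8 301.4]
36.25
```

The foot is now at roughly 5 mm (centre about 9 mm), within the limits. I'll go to the key again.

```bash
python3 - <<'E'
from plan import *
q=tool(.129);p=[490,30,230]
rows(p,q,10)
rows([506.5,304.5,180],tool(np.pi/2-.065),20,dict(ee_pos=np.array(p),orientation=q.as_rotvec()))
E
```

```text
n 10 shift [0.1046, -0.0046, -0.0095] turn [0.9294, -0.0015, -0.0001] total mm [78.5 -3.4 -7.1] deg [37.18 -0.06 -0.  ]
n 20 shift [0.1321, 0.1483, 0.0333] turn [0.0, 0.0, -0.9861] total mm [198.2 222.4  50. ] deg [  0.     0.   -78.88]
```

carry_out:
  steps:
    - [[0.105,-0.005,-0.01],[0.93,0,0]]
    - [[0.105,-0.005,-0.01],[0.93,0,0]]
    - [[0.105,-0.005,-0.01],[0.93,0,0]]
    - [[0.105,-0.005,-0.01],[0.93,0,0]]
    - [[0.105,-0.005,-0.01],[0.93,0,0]]
  gripper: 0.75

```text
t: 36.75
ee_pos: [497.0, -7.8, 225.3]
orientation: [1.921, 2.188, 0.353]
force: [0.1, -0.7, 0.2]
width: 64.0
grip_force: 0.0
```

carry_out:
  steps:
    - [[0.105,-0.005,-0.01],[0.93,0,0]]
    - [[0.105,-0.005,-0.01],[0.93,0,0]]
    - [[0.105,-0.005,-0.01],[0.93,0,0]]
    - [[0.105,-0.005,-0.01],[0.93,0,0]]
    - [[0.105,-0.005,-0.01],[0.93,0,0]]

```text
t: 37.25
ee_pos: [489.6, 31.0, 228.6]
orientation: [-2.069, -2.357, 0.006]
force: [-0.7, -0.9, 0.7]
width: 64.1
grip_force: 0.0
```

carry_out:
  steps:
    - [[0.132,0.148,0.033],[0,0,-0.986]]
    - [[0.132,0.148,0.033],[0,0,-0.986]]
    - [[0.132,0.148,0.033],[0,0,-0.986]]
    - [[0.132,0.148,0.033],[0,0,-0.986]]
    - [[0.132,0.148,0.033],[0,0,-0.986]]

```text
t: 37.75
ee_pos: [530.0, 93.2, 215.6]
orientation: [-1.632, -2.68, 0.003]
force: [-0.2, 0.8, -1.0]
width: 64.5
grip_force: 0.0
```

carry_out:
  steps:
    - [[0.132,0.148,0.033],[0,0,-0.986]]
    - [[0.132,0.148,0.033],[0,0,-0.986]]
    - [[0.132,0.148,0.033],[0,0,-0.986]]
    - [[0.132,0.148,0.033],[0,0,-0.986]]
    - [[0.132,0.148,0.033],[0,0,-0.986]]

```text
t: 38.25
ee_pos: [546.7, 165.3, 203.1]
orientation: [-1.148, -2.92, 0.002]
force: [0.6, -0.0, 0.0]
width: 64.0
grip_force: 0.0
```

carry_out:
  steps:
    - [[0.132,0.148,0.033],[0,0,-0.986]]
    - [[0.132,0.148,0.033],[0,0,-0.986]]
    - [[0.132,0.148,0.033],[0,0,-0.986]]
    - [[0.132,0.148,0.033],[0,0,-0.986]]
    - [[0.132,0.148,0.033],[0,0,-0.986]]

```text
t: 38.75
ee_pos: [538.0, 238.8, 190.8]
orientation: [-0.631, -3.073, 0.002]
force: [-0.0, 0.0, -0.2]
width: 63.9
grip_force: 0.0
```

carry_out:
  steps:
    - [[0.132,0.148,0.033],[0,0,-0.986]]
    - [[0.132,0.148,0.033],[0,0,-0.986]]
    - [[0.132,0.148,0.033],[0,0,-0.986]]
    - [[0.132,0.148,0.033],[0,0,-0.986]]
    - [[0.132,0.148,0.033],[0,0,-0.986]]

```text
t: 39.25
ee_pos: [505.0, 305.2, 178.5]
orientation: [-0.096, -3.136, 0.002]
force: [0.4, 0.1, 0.6]
width: 64.0
grip_force: 0.0
```

carry_out:
  steps:
    - [[0,0,0],[0,0,0]]
    - [[0,0,0],[0,0,0]]

```text
t: 39.45
ee_pos: [505.6, 304.3, 179.7]
orientation: [-0.102, -3.137, 0.002]
force: [0.3, -0.1, -0.1]
width: 64.2
grip_force: 0.0
```

```bash
python3 - <<'E'
from plan import *
rows([507.4,306,83],tool(np.pi/2-.065),6)
E
python3 chk.py
```

```text
n 6 shift [-0.0041, 0.0041, 0.2148] turn [-0.0026, -0.0058, -0.0001] total mm [-1.8  1.8 96.7] deg [-0.06 -0.14 -0.  ]
1156.5 [[256, 174], [263, 209], [301, 230], [292, 198]] before [[256,175],[263,209],[303,230],[294,198]]
```

carry_out:
  steps:
    - [[-0.004,0.004,0.215],[0,0,0]]
    - [[-0.004,0.004,0.215],[0,0,0]]
    - [[-0.004,0.004,0.215],[0,0,0]]
    - [[-0.004,0.004,0.215],[0,0,0]]
    - [[-0.004,0.004,0.215],[0,0,0]]

```text
t: 40.0
ee_pos: [508.2, 305.0, 100.1]
orientation: [0.105, 3.14, 0.001]
force: [0.3, -0.2, 0.3]
width: 64.2
grip_force: 0.0
```

carry_out:
  steps:
    - [[-0.004,0.004,0.2],[0,0,0]]
    - [[0,0,0],[0,0,0]]
    - [[0,0,0],[0,0,0]]

```text
t: 40.3
ee_pos: [508.0, 305.8, 85.7]
orientation: [-0.103, -3.139, -0.001]
force: [0.4, -0.2, 0.4]
width: 63.7
grip_force: 0.0
```

carry_out:
  steps:
    - [[0,0,0],[0,0,0]]
    - [[0,0,0],[0,0,0]]
    - [[0,0,0],[0,0,0]]
    - [[0,0,0],[0,0,0]]
    - [[0,0,0],[0,0,0]]
  gripper: 0
  force: 30

```text
t: 40.8
ee_pos: [508.2, 305.1, 87.0]
orientation: [0.102, 3.139, -0.002]
force: [-1.0, -4.6, 4.6]
width: 13.2
grip_force: 31.9
```

carry_out:
  steps:
    - [[0,0,0],[0,0,0]]
    - [[0,0,0],[0,0,0]]

```text
t: 41.0
ee_pos: [508.1, 305.1, 87.0]
orientation: [0.102, 3.139, -0.001]
force: [-1.6, -5.2, 5.5]
width: 13.7
grip_force: 31.9
```

carry_out:
  steps:
    - [[0,0,0],[0,0,0.9]]
    - [[0,0,0],[0,0,0.9]]
    - [[0,0,0],[0,0,0.9]]
    - [[0,0,0],[0,0,0.9]]
    - [[0,0,0],[0,0,0.9]]

```text
t: 41.5
ee_pos: [508.2, 305.3, 87.0]
orientation: [0.596, 3.083, -0.0]
force: [-1.1, -4.3, 4.5]
width: 13.1
grip_force: 31.8
```

carry_out:
  steps:
    - [[0,0,0],[0,0,0.9]]
    - [[0,0,0],[0,0,0.9]]
    - [[0,0,0],[0,0,0.9]]
    - [[0,0,0],[0,0,0.9]]
    - [[0,0,0],[0,0,0.9]]

```text
t: 42.0
ee_pos: [508.4, 305.6, 87.0]
orientation: [1.07, 2.952, 0.001]
force: [-0.8, -3.3, 4.4]
width: 13.4
grip_force: 31.8
```

carry_out:
  steps:
    - [[0,0,0],[0,0,0.9]]
    - [[0,0,0],[0,0,0.9]]
    - [[0,0,0],[0,0,0.9]]
    - [[0,0,0],[0,0,0.9]]
    - [[0,0,0],[0,0,0.9]]

```text
t: 42.5
ee_pos: [508.6, 305.7, 87.0]
orientation: [1.519, 2.748, 0.002]
force: [-0.1, -2.8, 4.6]
width: 13.1
grip_force: 31.7
```

carry_out:
  steps:
    - [[0,0,0],[0,0,0.9]]
    - [[0,0,0],[0,0,0.9]]
    - [[0,0,0],[0,0,0.9]]
    - [[0,0,0],[0,0,0.7]]
    - [[0,0,0],[0,0,0.8]]

```text
t: 43.0
ee_pos: [508.8, 305.8, 87.0]
orientation: [1.902, 2.498, 0.003]
force: [0.5, -3.7, 3.8]
width: 13.3
grip_force: 36.4
```

carry_out:
  steps:
    - [[0,0,0],[0,0,0.2]]
    - [[0,0,0],[0,0,0]]
    - [[0,0,0],[0,0,0]]

```text
t: 43.3
ee_pos: [508.8, 305.8, 87.0]
orientation: [1.915, 2.488, 0.003]
force: [0.2, -4.4, 5.2]
width: 13.7
grip_force: 39.5
```

```bash
python3 st.py
```

```text
43.3 [508.8 305.8  87. ] [1.915 2.488 0.003] F [ 0.2 -4.4  5.2] tq [-0.81 -0.23  0.91] 13.7 39.5 q6 0.188
```

At the stop again (0.91 N m). I'll hold, open, lift clear and verify.

carry_out:
  steps:
    - [[0,0,0],[0,0,0]]
    - [[0,0,0],[0,0,0]]
    - [[0,0,0],[0,0,0]]
    - [[0,0,0],[0,0,0]]

```text
t: 43.7
ee_pos: [508.8, 305.8, 87.0]
orientation: [1.915, 2.488, 0.003]
force: [0.1, -4.4, 5.1]
width: 13.4
grip_force: 39.5
```

carry_out:
  steps:
    - [[0,0,0],[0,0,0]]
    - [[0,0,0],[0,0,0]]
    - [[0,0,0],[0,0,0]]
    - [[0,0,0],[0,0,0]]
    - [[0,0,0],[0,0,0]]
  gripper: 1

```text
t: 44.2
ee_pos: [507.7, 306.5, 85.7]
orientation: [-1.918, -2.486, -0.002]
force: [-0.3, 0.1, 0.7]
width: 84.0
grip_force: 0.0
```

carry_out:
  steps:
    - [[0,0,0],[0,0,0]]
    - [[0,0,0],[0,0,0]]
    - [[0,0,-0.1],[0,0,0]]
    - [[0,0,-0.25],[0,0,0]]
    - [[0,0,-0.35],[0,0,0]]

```text
t: 44.7
ee_pos: [506.9, 305.6, 137.8]
orientation: [-1.918, -2.486, 0.004]
force: [-0.1, 0.2, -0.6]
width: 85.3
grip_force: 0.0
```

carry_out:
  steps:
    - [[0,0,-0.4],[0,0,0]]
    - [[0,0,-0.4],[0,0,0]]
    - [[0,0,-0.3],[0,0,0]]
    - [[0,0,0],[0,0,0]]
    - [[0,0,0],[0,0,0]]

```text
t: 45.2
ee_pos: [508.0, 306.1, 221.6]
orientation: [1.919, 2.487, 0.003]
force: [-0.4, -0.2, -0.5]
width: 85.1
grip_force: 0.0
```

```bash
python3 st.py; python3 chk.py; python3 - <<'E'
from h import *
from bench import r
d=r.snapshot("scene")["frame"];o=cam("scene")[2]
print("key diff",np.abs(d[140:165,283:306].astype(int)-o[140:165,283:306]).mean())
E
```

```text
45.2 [508.  306.1 221.6] [1.919 2.487 0.003] F [-0.4 -0.2 -0.5] tq [-0.01  0.04  0.03] 85.1 0.0 q6 0.19
1156.5 [[256, 174], [263, 209], [301, 230], [292, 198]] before [[256,175],[263,209],[303,230],[294,198]]
key diff 1.9982608695652173
```

```bash
python3 -c "
from bench import r
print(r.job_done())"
```

```text
the job is handed in; nothing more can be done
None
```

I handed the job in at about 45 s with no verdict shown: the panel leans on the rest by itself, its foot about 9 mm from the hinge line by my last camera estimate (limit 13), after I re-gripped it because the first release pushed it out to about 13 mm. I then turned the key to its stop again, held it, and it sprang back, and I never touched the cylinder, comb or screwdriver.

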